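# Hang up the bench tools and latch the rack keepers before sailing

## Task

The ship is about to sail: hang every loose tool on the bench by its eye on a peg of the rack of its own colour, cap wrenches on the blue rack and scrapers on the orange rack. Then press both racks' hinged keepers down until their catches hold them shut, also on a rack that got no tool. Leave the other things on the bench where they stand.

Things in the scene. Friction and masses are not known exactly. Their poses are not given: they have to be found in the camera images.
- rack_blue: Fixed rack, blue trim: upright clear panel 170 wide, 10 thick, 215 high (mm), base 90 deep behind it. Origin: table level, middle of the panel's front face, which faces -x; z up. 3 steel pegs, 8 dia, at y = -55, 0, 55 rise from the face (x 0, z 165) forwards at 45 deg to rounded tips centred at x -42, z 207. Bare table under the pegs. White catch bracket at y 84 to 114, x -60 to 0, z 217 to 237.
- keeper_blue (a joint): Angle of the blue rack's keeper: wire frame with its thumb tab in blue, hinged along y at rack x 5, z 228 mm. 0 = shut: its bar lies 4 mm before the peg tips and blocks them, tab level (z 213 to 218). Grows to 1.55 as the tab swings up and back; starts up. A weak spring lifts it; a ball catch is met at 0.4 rad, takes about 5 N on the tab to pass, then holds it at 0 to 0.05.
- keeper_blue_tab (a point): Point on the blue thumb tab's upper (when shut) face, mid-width, 9 mm in from its outer edge; 80 mm before and 10 mm below the hinge line when shut. Tab 32 x 60 (y) x 5 mm. Turns with the keeper.
- rack_orange: Fixed rack, orange trim: upright clear panel 170 wide, 10 thick, 215 high (mm), base 90 deep behind it. Origin: table level, middle of the panel's front face, which faces -x; z up. 3 steel pegs, 8 dia, at y = -55, 0, 55 rise from the face (x 0, z 165) forwards at 45 deg to rounded tips centred at x -42, z 207. Bare table under the pegs. White catch bracket at y 84 to 114, x -60 to 0, z 217 to 237.
- keeper_orange (a joint): Angle of the orange rack's keeper: wire frame with its thumb tab in orange, hinged along y at rack x 5, z 228 mm. 0 = shut: its bar lies 4 mm before the peg tips and blocks them, tab level (z 213 to 218). Grows to 1.55 as the tab swings up and back; starts up. A weak spring lifts it; a ball catch is met at 0.4 rad, takes about 5 N on the tab to pass, then holds it at 0 to 0.05.
- keeper_orange_tab (a point): Point on the orange thumb tab's upper (when shut) face, mid-width, 9 mm in from its outer edge; 80 mm before and 10 mm below the hinge line when shut. Tab 32 x 60 (y) x 5 mm. Turns with the keeper.
- wrench0: Cap wrench: blue handle and ring eye, steel two-pronged jaw 42 mm wide; loose, flat on the bench, about 70 g, may be absent. 155 mm long; handle 80 x 18 x 14 mm (x -35 to +45), eye at +x end, working end down to x -70. Origin on the underside, 5 mm from the handle's middle (about the centre of mass); x towards the eye, z up as it starts.
- wrench0_eye (a point): Centre of that tool's ring eye (65 mm from its origin along x, 7 mm above its underside): hole 26 mm, outside 39 mm, 7 mm thick.
- wrench1: Cap wrench: blue handle and ring eye, steel two-pronged jaw 42 mm wide; loose, flat on the bench, about 70 g, may be absent. 155 mm long; handle 80 x 18 x 14 mm (x -35 to +45), eye at +x end, working end down to x -70. Origin on the underside, 5 mm from the handle's middle (about the centre of mass); x towards the eye, z up as it starts.
- wrench1_eye (a point): Centre of that tool's ring eye (65 mm from its origin along x, 7 mm above its underside): hole 26 mm, outside 39 mm, 7 mm thick.
- wrench2: Cap wrench: blue handle and ring eye, steel two-pronged jaw 42 mm wide; loose, flat on the bench, about 70 g, may be absent. 155 mm long; handle 80 x 18 x 14 mm (x -35 to +45), eye at +x end, working end down to x -70. Origin on the underside, 5 mm from the handle's middle (about the centre of mass); x towards the eye, z up as it starts.
- wrench2_eye (a point): Centre of that tool's ring eye (65 mm from its origin along x, 7 mm above its underside): hole 26 mm, outside 39 mm, 7 mm thick.
- scraper0: Scraper: orange handle and ring eye, steel blade 40 mm wide; loose, flat on the bench, about 70 g, may be absent. 155 mm long; handle 80 x 18 x 14 mm (x -35 to +45), eye at +x end, working end down to x -70. Origin on the underside, 5 mm from the handle's middle (about the centre of mass); x towards the eye, z up as it starts.
- scraper0_eye (a point): Centre of that tool's ring eye (65 mm from its origin along x, 7 mm above its underside): hole 26 mm, outside 39 mm, 7 mm thick.
- scraper1: Scraper: orange handle and ring eye, steel blade 40 mm wide; loose, flat on the bench, about 70 g, may be absent. 155 mm long; handle 80 x 18 x 14 mm (x -35 to +45), eye at +x end, working end down to x -70. Origin on the underside, 5 mm from the handle's middle (about the centre of mass); x towards the eye, z up as it starts.
- scraper1_eye (a point): Centre of that tool's ring eye (65 mm from its origin along x, 7 mm above its underside): hole 26 mm, outside 39 mm, 7 mm thick.
- scraper2: Scraper: orange handle and ring eye, steel blade 40 mm wide; loose, flat on the bench, about 70 g, may be absent. 155 mm long; handle 80 x 18 x 14 mm (x -35 to +45), eye at +x end, working end down to x -70. Origin on the underside, 5 mm from the handle's middle (about the centre of mass); x towards the eye, z up as it starts.
- scraper2_eye (a point): Centre of that tool's ring eye (65 mm from its origin along x, 7 mm above its underside): hole 26 mm, outside 39 mm, 7 mm thick.
- tube_stand: Orange block with one capped tube, 50 x 50 mm, 136 mm tall; bystander, to be left alone. Origin under its middle.
- mug: Dark red mug, 80 mm across, 100 mm tall; bystander, to be left alone. Origin under its middle.
- wash_bottle: White bottle with blue cap, 60 mm across, 150 mm tall; bystander, to be left alone. Origin under its middle.
- jar_a: Small amber jar, 30 mm across, 32 mm tall; bystander, to be left alone. Origin under its middle.
- jar_b: Small amber jar, 30 mm across, 32 mm tall; bystander, to be left alone. Origin under its middle.
Mind the look-alikes: they are no part of the job. What is shaped like the scraper0 but black or turquoise is not meant.

How it is judged (in metres and radians):
At the end, for the whole second after the job is handed in: Each tool present hangs on a peg of its colour's rack: eye within 16 mm sideways of the peg, between tip and panel, above 125 mm; tool within 0.9 rad of straight down. Both keepers below 0.12 rad ((y of wrench0_eye in the frame of rack_blue between -0.071 and -0.039 m or y of wrench0_eye in the frame of rack_blue between -0.016 and 0.016 m or y of wrench0_eye in the frame of rack_blue between 0.039 and 0.071 m) and x of wrench0_eye in the frame of rack_blue between -0.047 and 0 m and z of each of wrench0_eye, wrench1_eye, wrench2_eye in the frame of rack_blue above 0.125 m and angle between each of wrench0, wrench1, wrench2, scraper0, scraper1, scraper2's own x axis and vertical below 0.9 rad and (y of wrench1_eye in the frame of rack_blue between -0.071 and -0.039 m or y of wrench1_eye in the frame of rack_blue between -0.016 and 0.016 m or y of wrench1_eye in the frame of rack_blue between 0.039 and 0.071 m) and x of wrench1_eye in the frame of rack_blue between -0.047 and 0 m and (y of wrench2_eye in the frame of rack_blue between -0.071 and -0.039 m or y of wrench2_eye in the frame of rack_blue between -0.016 and 0.016 m or y of wrench2_eye in the frame of rack_blue between 0.039 and 0.071 m) and x of wrench2_eye in the frame of rack_blue between -0.047 and 0 m and (y of scraper0_eye in the frame of rack_orange between -0.071 and -0.039 m or y of scraper0_eye in the frame of rack_orange between -0.016 and 0.016 m or y of scraper0_eye in the frame of rack_orange between 0.039 and 0.071 m) and x of scraper0_eye in the frame of rack_orange between -0.047 and 0 m and z of each of scraper0_eye, scraper1_eye, scraper2_eye in the frame of rack_orange above 0.125 m and (y of scraper1_eye in the frame of rack_orange between -0.071 and -0.039 m or y of scraper1_eye in the frame of rack_orange between -0.016 and 0.016 m or y of scraper1_eye in the frame of rack_orange between 0.039 and 0.071 m) and x of scraper1_eye in the frame of rack_orange between -0.047 and 0 m and (y of scraper2_eye in the frame of rack_orange between -0.071 and -0.039 m or y of scraper2_eye in the frame of rack_orange between -0.016 and 0.016 m or y of scraper2_eye in the frame of rack_orange between 0.039 and 0.071 m) and x of scraper2_eye in the frame of rack_orange between -0.047 and 0 m and value of joint each of keeper_blue, keeper_orange below 0.12 rad); the robot touches nothing.
It fails at once if a bystander is shifted by more than 5 cm (distance of any of tube_stand, mug, wash_bottle, jar_a, jar_b from where it was at the start of the episode above 0.05 m).
Of wrench0, wrench1, wrench2, scraper0, scraper1, scraper2 only 4 to 6 are there at a start; the rules pass over those that are not, and their reading is None.
At some moment in a run one of wrench0, wrench1, wrench2, scraper0, scraper1, scraper2 may be knocked a few centimetres aside while the robot is not near it.
It also fails if it takes over 210 s, if anything falls off the work surface, if the arm or the gripper's body presses on something with over 40 N, if the wrist force passes 120 N, or if a joint passes its speed limit or range.

## Robot

A 6-joint arm with a two-finger parallel gripper is mounted at the origin on the work surface. World frame = base frame: x ahead of the robot, y to its left, z up, the work surface at z = 0. Lengths are in mm, angles in rad, forces in N, time in s.
With the tool pointing down it reaches from about 350 to 850 mm from the base axis. Payload 8.1 kg.
Tool frame: the origin (TCP) lies midway between the tips of the shut fingers; the grasp point (between the pads) lies 19 mm behind it; z points along the fingers, y is the line along which they close (so a half turn about z gives the same grasp; the last joint's range is limited). The gripper opens to 85 mm and grips with 20 to 120 N. Pads are 22 mm wide; open, the fingers measure 114 mm over their backs; the gripper's body (76 mm by 85 mm) begins 54 mm behind the grasp point. The pads swing forward as they close: fully open they stand 13 mm farther back than shut.
Start: joints at [1.157, 0.13, 1.488, -0, 1.523, -0.085], TCP at [193.723, 567.87, 231.292] pointing down, gripper open.
Joint ranges: [-2.96, 2.96], [-0.89, 2.26], [0.02, 2.5], [-1.34, 4.48], [0, 2.73], [-2.66, 2.66]. Speed limits (rad/s): [2.39, 2.39, 2.79, 3.14, 3.14, 3.14].

## Interface

Orientations are given as a unit quaternion [x, y, z, w].
In Python, from bench import r gives the robot as it stands.
- The arm moves only by the tool send_rows, never from a script. Its argument "rows" is a list of rows, each an object with "offset": the shift along the tool's x, y, z each as a share of 40 mm, from -1 to 1, a list of three; "delta_rot": the turn, a rotation vector about the tool's x, y, z each as a share of 0.15 rad, from -1 to 1, a list of three; "claw": the opening, from -1 (shut) to 1 (fully open). A call has 1 to 12 rows; each row shifts and turns the commanded pose from where the row before left it, along the tool's axes as they then stand; what a row does not reach is not made up. A row lasts 1/10 s, in which the tool goes at most 50 mm and 8.59 degrees, less where a joint would pass 70% of its speed; a pose out of reach is approached as far as the arm can. A call with a number of a shift or a turn outside -1 to 1 is refused whole. A call with a gripper value outside its range is refused whole. The fingers move at their own pace and stop on an object; the grip force is fixed at half the most. Time passes only in rows, so rows that do not move let the fingers close. It gives the time, the measured TCP pose, the force, the opening and the grip force at its end, in the units of the state.
- r.observe(): the state, without advancing time (a new reading comes with each control period).
- r.camera(name): name is "side" or "top" or "wrist"; returns the picture (480x640x3 uint8, red, green, blue); there is no depth.
- r.calibration(name): a dict with "intrinsics" (3x3 intrinsics, pixels), "pose" (4x4, takes a point from camera to world coordinates); the wrist camera has in their place "tool_from_camera" (4x4, takes a point from camera to tool coordinates, whose origin is the TCP and whose axes are the flange's). Camera axes: x right, y down, z forward; pixel columns grow to the right and rows downward; lengths in mm; the calibration is good to about 2 mm. A picture is of the moment at which its call begins: read the wrist's pose just before it. calibration takes no time and is no camera call.
- r.finish_job(): hands the job in; it is judged then, once.
The state is a dict: "clock": time; "qpos": joint angles; "qd": joint speeds; "joint_efforts": joint torques, N m; "tcp_pos": TCP position; "ee_rot": TCP orientation; "force": force on the tool from outside, world axes, zero at the start; "ft_torque": the same for the moment, N m; "width": finger opening in mm; "grasp_force": force on a finger pad.
Only numpy, scipy, OpenCV 4.12 (cv2) and the standard library are available. Lean on these libraries where they do the work, as an engineer would, in place of code of your own. Each camera call takes 0.05 s, during which the arm holds its last target. There are 200 camera calls.

## Working session

There is one attempt and no reset: what is moved stays moved. The work goes in short steps, Python scripts to look and compute and a tool call to move; the robot and the scene stay as the last step left them, time stands still between calls to the robot, and variables do not carry over. Pictures are saved under pics/ and viewed, at most 14 in all, crops included, and the job is handed in when it is done.

Besides the shell and the picture viewer there is one more tool, called after "Request:" by a JSON object that holds its "method" and its "body". send_rows: Moves the arm, as the interface text tells. Shift numbers are shares of 40 mm and turn numbers shares of 0.15 rad, none past 1 either way. Its arguments: {"type":"object","properties":{"rows":{"type":"array","items":{"type":"object","properties":{"offset":{"type":"array","items":{"type":"number"}},"delta_rot":{"type":"array","items":{"type":"number"}},"claw":{"type":"number"}}}}},"required":["rows"]}

```bash
ls; mkdir -p pics; python3 - <<'E'
from bench import r
import cv2
for n in("top","side"):
    c=r.calibration(n);print(n,c)
    cv2.imwrite(f"pics/{n}0.png",r.camera(n)[:,:,::-1])
print(r.calibration("wrist"));print(r.observe())
E
```

```text
pics
top {'intrinsics': array([[502.14136311,   0.        , 319.17974049],
       [  0.        , 502.14136311, 234.51443893],
       [  0.        ,   0.        ,   1.        ]]), 'pose': array([[-3.49973510e-03, -9.96705064e-01,  8.10355901e-02,
         3.95678090e+02],
       [-9.99611032e-01,  5.72903762e-03,  2.72940198e-02,
        -1.92776004e+01],
       [-2.76683437e-02, -8.09085480e-02, -9.96337428e-01,
         1.48587131e+03],
       [ 0.00000000e+00,  0.00000000e+00,  0.00000000e+00,
         1.00000000e+00]])}
side {'intrinsics': array([[608.97632042,   0.        , 324.92109427],
       [  0.        , 608.97632042, 235.76629198],
       [  0.        ,   0.        ,   1.        ]]), 'pose': array([[ 9.02810162e-01, -3.17100664e-01,  2.90484043e-01,
         5.82355100e+01],
       [-4.29684733e-01, -6.92586395e-01,  5.79392022e-01,
        -8.94413358e+02],
       [ 1.74597012e-02, -6.47897564e-01, -7.61527350e-01,
         1.34612571e+03],
       [ 0.00000000e+00,  0.00000000e+00,  0.00000000e+00,
         1.00000000e+00]])}
{'intrinsics': array([[347.41112039,   0.     
[... 476 characters left out ...]
0e+00]])}
{'clock': 0.1, 'qpos': array([ 1.15662313e+00,  1.31126457e-01,  1.48917786e+00,  2.25846790e-05,
        1.52301355e+00, -8.53970882e-02]), 'qd': array([ 0.00070587, -0.00253439, -0.0020749 , -0.00034994,  0.00065233,
        0.00088566]), 'joint_efforts': array([ 5.44504855e-04, -5.70946455e+01, -5.01946521e+01, -2.63600814e-04,
        8.02419148e-03, -2.84656693e-05]), 'tcp_pos': array([193.4965324 , 567.40976155, 230.32085515]), 'ee_rot': array([ 1.63649145e-01,  9.86518228e-01, -8.33048168e-04, -2.24161701e-04]), 'force': array([ 0.55976181, -0.28207687,  0.58201585]), 'ft_torque': array([ 0.0246593 , -0.01966972,  0.0448985 ]), 'grasp_force': 0.0, 'width': 85.52443293409542}
```

View pics/top0.png

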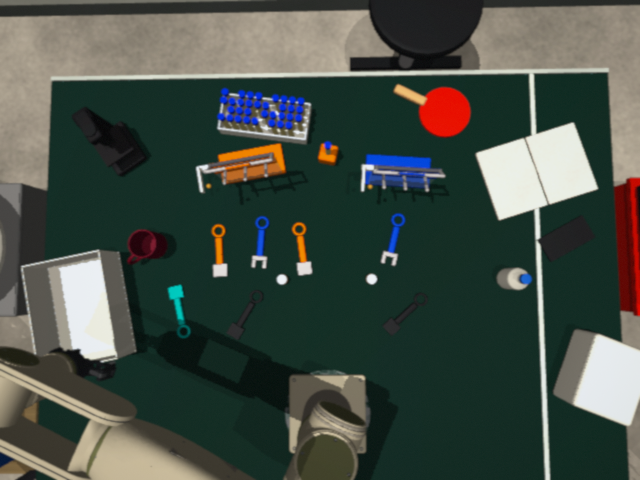

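View pics/side0.png

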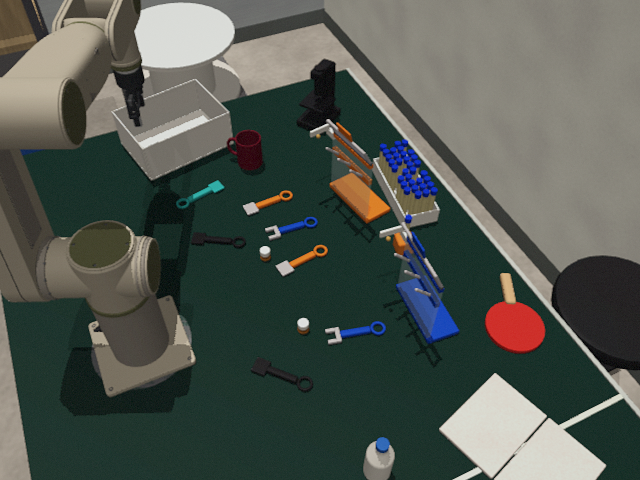

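The top view shows 4 tools: orange scrapers at (219,250) and (302,248), and blue wrenches at (261,242) and (394,240). The look-alikes are a turquoise one at (179,311) and black ones at (245,313) and (405,313), plus the tube stand at (328,153), the paddle and the tube rack. The orange rack is at (245,165) and the blue rack at (403,175). I choose the four tools with an orange or blue handle and eye.

```bash
cat > h.py <<'E'
import numpy as np, cv2
from bench import r
from scipy.spatial.transform import Rotation as R
def wristpose():
    o=r.observe();T=np.eye(4);T[:3,:3]=R.from_quat(o["ee_rot"]).as_matrix();T[:3,3]=o["tcp_pos"];return T
def shot(n,save=None):
    c=r.calibration(n);P=c["pose"] if n!="wrist" else wristpose()@c["tool_from_camera"]
    im=r.camera(n)
    if save: cv2.imwrite(f"pics/{save}.png",im[:,:,::-1]); np.savez(f"pics/{save}.npz",P=P,K=c["intrinsics"])
    return im,c["intrinsics"],P
def load(s):
    d=np.load(f"pics/{s}.npz");return cv2.imread(f"pics/{s}.png")[:,:,::-1],d["K"],d["P"]
def ray(K,P,uv):
    d=P[:3,:3]@np.linalg.inv(K)@np.r_[uv,1.];return P[:3,3],d/np.linalg.norm(d)
def onz(K,P,uv,z):
    o,d=ray(K,P,uv);return o+d*(z-o[2])/d[2]
def tri(rays):
    A=sum(np.eye(3)-np.outer(d,d) for o,d in rays);b=sum((np.eye(3)-np.outer(d,d))@o for o,d in rays)
    return np.linalg.solve(A,b)
def proj(K,P,X):
    p=K@(P[:3,:3].T@(np.asarray(X)-P[:3,3]));return p[:2]/p[2]
def mask(im,col):
    h=cv2.cvtColor(np.ascontiguousarray(im),cv2.COLOR_RGB2HSV)
    lo,hi={"o":((8,150,110),(22,255,255)),"b":((105,150,90),(125,255,255))}[col]
    return cv2.inRange(h,lo,hi)
def tools(im,K,P,col,amin=60):
    """handle+eye blobs with a hole -> (eye xyz z=7, centroid-based axis yaw)"""
    m=mask(im,col);cs,hi=cv2.findContours(m,cv2.RETR_CCOMP,cv2.CHAIN_APPROX_NONE);out=[]
    for i,c in enumerate(cs):
        if hi[0][i][3]>=0 or cv2.contourArea(c)<amin: continue
        M=cv2.moments(c);cen=np.array([M["m10"],M["m01"]])/M["m00"]
        ch=hi[0][i][2];eye=None;ba=0
        while ch>=0:
            Mh=cv2.moments(cs[ch])
            if Mh["m00"]>ba: ba=Mh["m00"];eye=np.array([Mh["m10"],Mh["m01"]])/ba
            ch=hi[0][ch][0]
        (x,y,w,h)=cv2.boundingRect(c)
        e=None if eye is None else onz(K,P,eye,8.)
        g=onz(K,P,cen,10.)
        out.append((col,cen.round(),(w,h),g.round(),None if e is None else e.round(),None if e is None else round(float(np.arctan2(*(e-g)[1::-1])),3)))
    return out
E
python3 - <<'E'
from h import *
import cv2
for n in("top","side"):
    c=r.calibration(n);im=cv2.imread(f"pics/{n}0.png")[:,:,::-1];np.savez(f"pics/{n}0.npz",P=c["pose"],K=c["intrinsics"])
    for col in "ob":
        for t in tools(im,c["intrinsics"],c["pose"],col): print(n,*t)
    
im,K,P=load("top0")
for nm,uv in dict(stand=(328,153),mug=(147,245),bottle=(514,280),ja=(282,280),jb=(372,280)).items(): print(nm,onz(K,P,uv,50).round())
E
```

```text
top o [218. 241.] (15, 40) [498. 320.  10.] [530. 322.   8.] 0.062
top o [300. 239.] (15, 40) [502.  78.  10.] [533.  82.   8.] 0.125
top o [243. 171.] (40, 22) [707. 248.  10.] [715. 279.   8.] 1.329
top o [328. 154.] (20, 20) [756.  -5.  10.] None None
top o [260. 156.] (68, 32) [752. 198.  10.] None None
top b [526. 278.] (12, 10) [ 385. -577.   10.] None None
top b [261. 233.] (14, 40) [522. 194.  10.] [553. 191.   8.] -0.08
top b [395. 230.] (19, 40) [ 529. -203.   10.] [ 559. -211.    8.] -0.254
top b [407. 179.] (38, 17) [ 679. -238.   10.] None None
top b [372. 178.] (16, 14) [ 683. -138.   10.] None None
top b [398. 161.] (67, 14) [ 735. -215.   10.] None None
top b [288. 109.] (34, 35) [896. 113.  10.] None None
top b [245. 107.] (59, 39) [904. 245.  10.] [928. 218.   8.] -0.83
side o [310. 255.] (39, 22) [501.  76.  10.] [534.  82.   8.] 0.162
side o [399. 243.] (12, 22) [749.   9.  10.] [740.   3.   8.] -2.532
side o [276. 198.] (37, 18) [496. 319.  10.] [530. 322.   8.] 0.085
side o [360. 197.] (60, 50) [731. 218.  10.] [682. 293.   8.] 2.16
side o [353. 151.] (39, 35) [806. 411.  10.] None None
side b [382. 444.] (14, 14) [ 422. -482.   10.] None None
side b [365. 329.] (46, 17) [ 526. -204.   10.] [ 559. -211.    8.] -0.213
side b [430. 312.] (64, 67) [ 706. -228.   10.] [ 676. -277.    8.] -2.126
side b [299. 224.] (40, 16) [519. 193.  10.] [554. 192.   8.] -0.019
side b [408. 169.] (58, 60) [930. 265.  10.] [940. 331.   8.] 1.422
stand [750.  -6.  50.]
mug [485. 518.  50.]
bottle [ 381. -529.   50.]
ja [383. 127.  50.]
jb [ 382. -130.   50.]
```

Request:
{"method": "send_rows", "body": {"rows": [{"offset": [0, 0, -0.5], "delta_rot": [0, 0, -1], "claw": 0}, {"offset": [0, 0, -0.5], "delta_rot": [0, 0, -1], "claw": 0}, {"offset": [-0.6, -0.84, -0.2], "delta_rot": [0, 0, -0.2], "claw": 0}, {"offset": [-0.6, -0.84, -0.2], "claw": 0}, {"offset": [-0.6, -0.84, -0.2], "claw": 0}, {"offset": [-0.6, -0.84, -0.2], "claw": 0}, {"offset": [-0.6, -0.84, -0.2], "claw": 0}, {"offset": [-0.6, -0.84, -0.2], "claw": 0}, {"offset": [-0.6, -0.84, -0.2], "claw": 0}, {"offset": [-0.6, -0.84, -0.2], "claw": 0}, {"offset": [-0.6, -0.84, -0.2], "claw": 0}, {"offset": [-0.6, -0.84, -0.2], "claw": 0}]}}

```text
invalid input at $.rows[3]: expected keys offset, delta_rot, claw
```

Request:
{"method": "send_rows", "body": {"rows": [{"offset": [0, 0, 0], "claw": 0}, {"offset": [0, 0, 0], "claw": 0}]}}

```text
invalid input at $.rows[0]: expected keys offset, delta_rot, claw
```

```bash
cat >> h.py <<'E'
def to(pos,Rt=None):
    """needed turn (rows of .15, tool axes), then shift (rows of 40mm, in the axes before and after the turn)"""
    T=wristpose();d=np.asarray(pos)-T[:3,3];Rt=T[:3,:3] if Rt is None else Rt
    print("turn",(R.from_matrix(T[:3,:3].T@Rt).as_rotvec()/.15).round(2),"shift before",(T[:3,:3].T@d/40).round(2),"after",(Rt.T@d/40).round(2))
def down(yaw): # tool z down, tool x pointing opposite to heading yaw
    c,s=np.cos(yaw),np.sin(yaw);return np.array([[-c,-s,0],[-s,c,0],[0,0,-1.]])
E
python3 - <<'E'
from h import *
T=wristpose();print(T.round(3));im,K,P=shot("wrist","w1")
for col in "ob":
    for t in tools(im,K,P,col,200): print(*t)
E
```

```text
[[-9.46000e-01  3.23000e-01 -1.00000e-03  1.93497e+02]
 [ 3.23000e-01  9.46000e-01 -2.00000e-03  5.67410e+02]
 [ 0.00000e+00 -2.00000e-03 -1.00000e+00  2.30321e+02]
 [ 0.00000e+00  0.00000e+00  0.00000e+00  1.00000e+00]]
b [136. 468.] (28, 24) [478. 196.  10.] None None
```

View pics/w1.png

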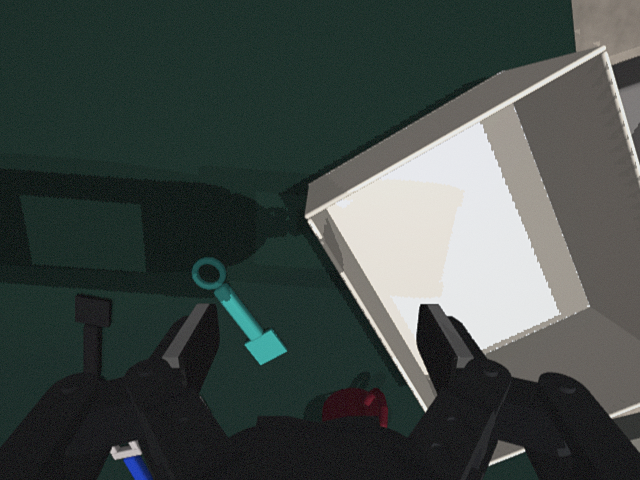

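Request:
{"method": "send_rows", "body": {"rows": [{"offset": [0, 0, -0.7], "delta_rot": [0, 0, -1], "claw": 0}, {"offset": [0, 0, -0.7], "delta_rot": [0, 0, -1], "claw": 0}, {"offset": [-0.75, -0.75, 0], "delta_rot": [0, 0, -0.2], "claw": 0}, {"offset": [-0.75, -0.75, 0], "delta_rot": [0, 0, 0], "claw": 0}, {"offset": [-0.75, -0.75, 0], "delta_rot": [0, 0, 0], "claw": 0}, {"offset": [-0.75, -0.75, 0], "delta_rot": [0, 0, 0], "claw": 0}, {"offset": [-0.75, -0.75, 0], "delta_rot": [0, 0, 0], "claw": 0}, {"offset": [-0.75, -0.75, 0], "delta_rot": [0, 0, 0], "claw": 0}, {"offset": [-0.75, -0.75, 0], "delta_rot": [0, 0, 0], "claw": 0}, {"offset": [-0.75, -0.75, 0], "delta_rot": [0, 0, 0], "claw": 0}, {"offset": [-0.75, -0.75, 0], "delta_rot": [0, 0, 0], "claw": 0}, {"offset": [-0.75, -0.75, 0], "delta_rot": [0, 0, 0], "claw": 0}]}}

```text
clock: 1.35
tcp_pos: [494.1, 265.9, 287.1]
ee_rot: [-0.001, 1.0, -0.0, -0.0]
force: [0.3, 1.1, 0.2]
width: 42.6
grasp_force: 0.0
```

Request:
{"method": "send_rows", "body": {"rows": [{"offset": [-0.3, -0.3, 0], "delta_rot": [0, -1, 0], "claw": 0}, {"offset": [0, 0, 0], "delta_rot": [0, -1, 0], "claw": 0}, {"offset": [0, 0, 0], "delta_rot": [0, -1, 0], "claw": 0}, {"offset": [0, 0, 0], "delta_rot": [0, -1, 0], "claw": 0}, {"offset": [0, 0, 0], "delta_rot": [0, -1, 0], "claw": 0}, {"offset": [0, 0, 0], "delta_rot": [0, -0.2, 0], "claw": 0}, {"offset": [0, 0, 0], "delta_rot": [0, 0, 0], "claw": 0}, {"offset": [0, 0, 0], "delta_rot": [0, 0, 0], "claw": 0}]}}

```text
clock: 2.15
tcp_pos: [505.3, 255.7, 288.0]
ee_rot: [-0.001, 0.925, 0.001, 0.38]
force: [-0.1, -0.1, -0.1]
width: 42.6
grasp_force: 0.0
```

```bash
python3 - <<'E'
from h import *
print(wristpose().round(3),r.observe()["qpos"].round(2),r.observe()["clock"]);shot("wrist","w2")
E
```

```text
[[-7.11000e-01 -2.00000e-03  7.03000e-01  5.05254e+02]
 [-1.00000e-03  1.00000e+00  2.00000e-03  2.55677e+02]
 [-7.03000e-01  1.00000e-03 -7.11000e-01  2.88044e+02]
 [ 0.00000e+00  0.00000e+00  0.00000e+00  1.00000e+00]] [ 0.65 -0.57  2.17 -0.55  0.95 -0.73] 2.15
```

View pics/w2.png

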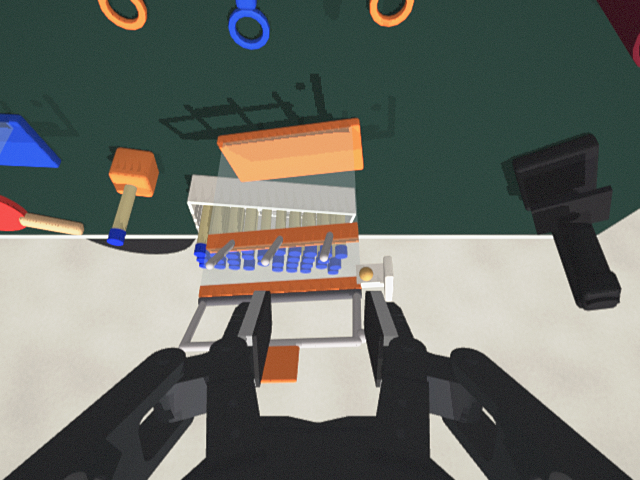

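```bash
cat >> h.py <<'E'
from scipy.optimize import least_squares
def rackT(p):
    c,s=np.cos(p[2]),np.sin(p[2]);T=np.eye(4);T[:2,:2]=[[c,-s],[s,c]];T[:2,3]=p[:2];return T
def fitrack(obs,p0):
    """obs: list of (K,P,[(rackpoint,uv)...])"""
    f=lambda p:np.concatenate([(proj(K,P,(rackT(p)@np.r_[X,1])[:3])-uv)/(K[0,0]/400) for K,P,l in obs for X,uv in l])
    s=least_squares(f,p0);print("rack",s.x.round(3),"res",s.fun.round(1));return s.x
TIP=[(-42,-55,207),(-42,0,207),(-42,55,207)]
E
python3 - <<'E'
from h import *
im,K,P=load("w2")
# image enhanced crops in one view
a=cv2.resize(im[215:310,180:410],None,fx=3.4,fy=3.0,interpolation=cv2.INTER_CUBIC)
t,Kt,Pt=load("top0")
b=np.hstack([cv2.resize(t[140:200,190:310],None,fx=3.2,fy=4.5,interpolation=cv2.INTER_CUBIC),cv2.resize(t[140:200,350:470],None,fx=3.2,fy=4.5,interpolation=cv2.INTER_CUBIC)])
b=b[:,:a.shape[1]];b=cv2.copyMakeBorder(b,0,0,0,a.shape[1]-b.shape[1],cv2.BORDER_CONSTANT)
cv2.imwrite("pics/c1.png",np.vstack([a,b])[:,:,::-1])
p=fitrack([(K,P,list(zip(TIP,[(208,264),(264,262),(323,258)])))],[690,230,0.1])
for X in TIP+[(0,0,0),(0,-85,215),(0,85,215),(100,85,0),(100,-85,0)]:
    w=(rackT(p)@np.r_[X,1])[:3];print(X,w.round(),proj(K,P,w).round(),proj(Kt,Pt,w).round())
E
```

```text
rack [6.89763e+02 2.10898e+02 1.24000e-01] res [ 0.2  0.1  0.3 -0.8 -0.5  0.4]
(-42, -55, 207) [655. 151. 207.] [208. 264.] [267. 175.]
(-42, 0, 207) [648. 206. 207.] [264. 261.] [246. 178.]
(-42, 55, 207) [641. 260. 207.] [323. 258.] [225. 181.]
(0, 0, 0) [690. 211.   0.] [283. 127.] [256. 177.]
(0, -85, 215) [700. 127. 215.] [196. 287.] [276. 157.]
(0, 85, 215) [679. 295. 215.] [357. 280.] [211. 166.]
(100, 85, 0) [778. 308.   0.] [351. 169.] [224. 149.]
(100, -85, 0) [800. 139.   0.] [244. 178.] [280. 141.]
```

View pics/c1.png

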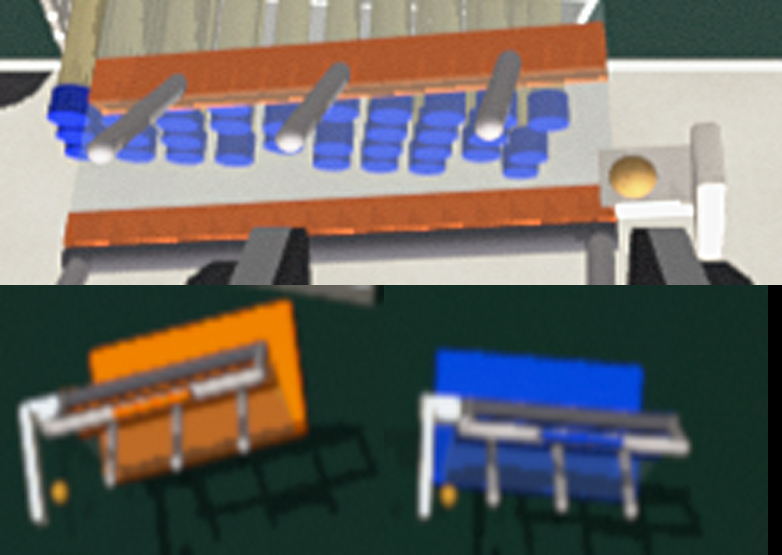

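```bash
python3 - <<'E'
from h import *
im,K,P=load("w2");t,Kt,Pt=load("top0")
ROOT=[(0,-55,165),(0,0,165),(0,55,165)]
w=(K,P,list(zip(TIP+ROOT,[(209.5,265),(265,262),(323.5,258),(232,242),(279.4,239),(329.4,235)])))
to_=(Kt,Pt,list(zip(TIP,[(265.6,175.7),(245,179),(224.4,182.6)])))
tb=(Kt,Pt,list(zip(TIP,[(426.9,189.7),(405.6,188.4),(383.7,187)])))
fitrack([w],[690,211,.12]);fitrack([to_],[690,211,.12])
p=fitrack([w,to_],[690,211,.12]);b=fitrack([tb],[690,-230,-.05])
E
```

```text
rack [6.87990e+02 2.13892e+02 1.70000e-01] res [ 0.5 -0.6  0.3 -1.5 -0.  -1.5 -0.4  1.7 -0.1  0.9 -0.4  1. ]
rack [6.86266e+02 2.14108e+02 1.59000e-01] res [ 0.2 -0.1 -0.   0.1 -0.2 -0. ]
rack [6.87694e+02 2.13921e+02 1.68000e-01] res [ 0.5 -0.8  0.4 -1.7  0.1 -1.7 -0.5  1.5 -0.1  0.7 -0.3  0.9  0.4 -0.7
  0.2 -0.4 -0.  -0.3]
rack [ 6.58988e+02 -2.08692e+02 -7.20000e-02] res [ 0.   0.  -0.2 -0.   0.2  0. ]
```

```bash
cat >> h.py <<'E'
RACK={"o":(687.3,214,.166),"b":(659,-208.7,-.072)}
def peg(col,y,s,d=62.,h=5.):
    """TCP pose with the eye s mm past the tip centre on the peg axis (s<0: before)"""
    T=rackT(RACK[col]);u=np.array([1,0,1])/2**.5;w=np.array([1,0,-1])/2**.5
    e=np.array([-42,y,207])+s*w;t=e-d*u+h*w
    Rr=np.c_[-u,[0,1,0],w];return (T@np.r_[t,1])[:3],T[:3,:3]@Rr
def grasp(eye,yaw,z,d=62.):
    return np.r_[np.asarray(eye)[:2]-d*np.array([np.cos(yaw),np.sin(yaw)]),z],down(yaw)
E
python3 - <<'E'
from h import *
to(*grasp((530,322),.073,100));to(*grasp((530,322),.073,2))
E
```

```text
turn [-0.18  5.2  -0.46] shift before [3.99 1.54 2.69] after [0.83 1.61 4.72]
turn [-0.18  5.2  -0.46] shift before [5.71 1.54 4.43] after [0.83 1.61 7.17]
```

Request:
{"method": "send_rows", "body": {"rows": [{"offset": [0, 0, 0], "delta_rot": [-0.03, 0.87, -0.08], "claw": 0}, {"offset": [0, 0, 0], "delta_rot": [-0.03, 0.87, -0.08], "claw": 0}, {"offset": [0, 0, 0], "delta_rot": [-0.03, 0.87, -0.08], "claw": 0}, {"offset": [0, 0, 0], "delta_rot": [-0.03, 0.87, -0.08], "claw": 0}, {"offset": [0, 0, 0], "delta_rot": [-0.03, 0.87, -0.08], "claw": 0}, {"offset": [0, 0, 0], "delta_rot": [-0.03, 0.87, -0.08], "claw": 0}, {"offset": [0.17, 0.32, 0.94], "delta_rot": [0, 0, 0], "claw": 0}, {"offset": [0.17, 0.32, 0.94], "delta_rot": [0, 0, 0], "claw": 0}, {"offset": [0.17, 0.32, 0.94], "delta_rot": [0, 0, 0], "claw": 0}, {"offset": [0.17, 0.32, 0.94], "delta_rot": [0, 0, 0], "claw": 0}, {"offset": [0.17, 0.32, 0.94], "delta_rot": [0, 0, 0], "claw": 0}, {"offset": [0, 0, 0], "delta_rot": [0, 0, 0], "claw": 0}]}}

```text
clock: 3.4
tcp_pos: [462.6, 315.3, 93.5]
ee_rot: [-0.038, 0.999, -0.003, -0.006]
force: [-1.0, -0.8, -1.1]
width: 42.7
grasp_force: 0.0
```

```bash
python3 - <<'E'
from h import *
im,K,P=shot("wrist","w3")
for t in tools(im,K,P,"o",300): print(*t)
im,K,P=shot("top","t3")
for c in "ob":
  for t in tools(im,K,P,c,100)[:2]: print(*t)
to(*grasp((530,322),.073,2))
E
```

```text
o [170. 473.] (46, 13) [686. 201.  10.] None None
o [319. 330.] (36, 32) [530. 321.  10.] [529. 321.   8.] -2.398
o [ 17. 303.] (29, 49) [525.  97.  10.] None None
o [321. 256.] (51, 134) [470. 318.  10.] [492. 320.   8.] 0.102
o [ 48. 106.] (36, 48) [384. 142.  10.] [395. 135.   8.] -0.558
o [218. 233.] (15, 21) [523. 321.  10.] [530. 322.   8.] 0.099
o [300. 239.] (15, 40) [502.  78.  10.] [533.  82.   8.] 0.125
b [261. 231.] (14, 40) [526. 193.  10.] [553. 191.   8.] -0.071
b [395. 230.] (19, 40) [ 529. -203.   10.] [ 559. -211.    8.] -0.253
turn [-0.02 -0.03  0.02] shift before [-0.05  0.04  2.44] after [-0.04  0.03  2.44]
```

View pics/w3.png

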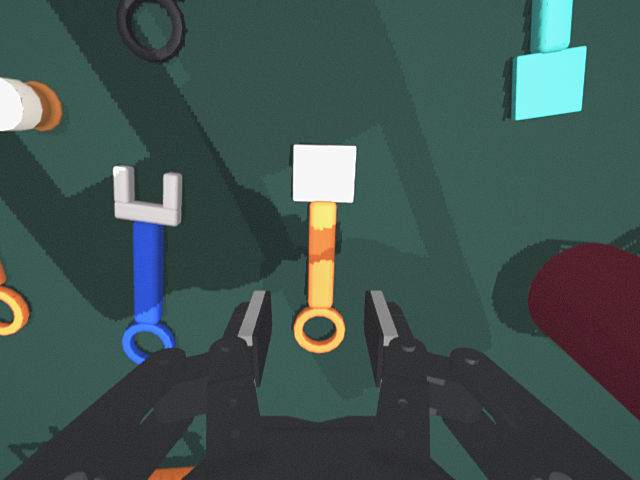

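The close view shows the orange scraper centred between the fingers, with its eye at (319,330). I'll descend and grip.

Request:
{"method": "send_rows", "body": {"rows": [{"offset": [0, 0, 0.7], "delta_rot": [0, 0, 0], "claw": 0}, {"offset": [0, 0, 0.7], "delta_rot": [0, 0, 0], "claw": 0}, {"offset": [0, 0, 0.5], "delta_rot": [0, 0, 0], "claw": 0}, {"offset": [0, 0, 0.4], "delta_rot": [0, 0, 0], "claw": 0}, {"offset": [0, 0, 0.1], "delta_rot": [0, 0, 0], "claw": 0}, {"offset": [0, 0, 0], "delta_rot": [0, 0, 0], "claw": 0}, {"offset": [0, 0, 0], "delta_rot": [0, 0, 0], "claw": -1}, {"offset": [0, 0, 0], "delta_rot": [0, 0, 0], "claw": -1}, {"offset": [0, 0, 0], "delta_rot": [0, 0, 0], "claw": -1}, {"offset": [0, 0, 0], "delta_rot": [0, 0, 0], "claw": -1}, {"offset": [0, 0, 0], "delta_rot": [0, 0, 0], "claw": -1}, {"offset": [0, 0, 0], "delta_rot": [0, 0, 0], "claw": -1}]}}

```text
clock: 4.7
tcp_pos: [466.9, 316.7, 5.2]
ee_rot: [-0.038, 0.999, -0.0, -0.0]
force: [1.3, -0.4, 6.5]
width: 16.1
grasp_force: 59.4
```

```bash
python3 - <<'E'
from h import *
im,K,P=shot("wrist","w4")
for t in tools(im,K,P,"o",300): print(*t)
to(*peg("o",55,-35)); to(*peg("o",55,-110))
E
```

```text
o [317. 297.] (56, 167) [460. 316.  10.] [441. 316.   8.] 3.11
turn [-0.24 -5.24 -0.56] shift before [-2.51 -1.85 -4.48] after [-4.82 -2.07 -1.52]
turn [-0.24 -5.24 -0.56] shift before [-1.19 -1.97 -5.8 ] after [-4.82 -2.07 -3.39]
```

Request:
{"method": "send_rows", "body": {"rows": [{"offset": [0, 0, -0.6], "delta_rot": [0, 0, 0], "claw": -1}, {"offset": [0, 0, -0.9], "delta_rot": [0, 0, 0], "claw": -1}, {"offset": [0, 0, -1], "delta_rot": [0, 0, 0], "claw": -1}, {"offset": [0, 0, -1], "delta_rot": [0, 0, 0], "claw": -1}, {"offset": [0, 0, -1], "delta_rot": [0, 0, 0], "claw": -1}, {"offset": [0, 0, -1], "delta_rot": [-0.04, -0.87, -0.09], "claw": -1}, {"offset": [0, 0, 0], "delta_rot": [-0.04, -0.87, -0.09], "claw": -1}, {"offset": [0, 0, 0], "delta_rot": [-0.04, -0.87, -0.09], "claw": -1}, {"offset": [0, 0, 0], "delta_rot": [-0.04, -0.87, -0.09], "claw": -1}, {"offset": [0, 0, 0], "delta_rot": [-0.04, -0.87, -0.09], "claw": -1}, {"offset": [0, 0, 0], "delta_rot": [-0.04, -0.87, -0.09], "claw": -1}, {"offset": [0, 0, 0], "delta_rot": [0, 0, 0], "claw": -1}]}}

```text
clock: 5.95
tcp_pos: [462.1, 314.2, 216.4]
ee_rot: [-0.077, 0.923, 0.029, 0.377]
force: [-1.0, 0.0, -2.2]
width: 16.2
grasp_force: 58.7
```

```bash
python3 - <<'E'
from h import *
to(*peg("o",55,-60,62,2));to(*peg("o",55,-30,62,2));print(r.observe()["qpos"].round(2))
E
```

```text
turn [-0.03 -0.07  0.02] shift before [-1.19 -2.02  1.6 ] after [-1.17 -2.03  1.61]
turn [-0.03 -0.07  0.02] shift before [-1.19 -2.02  2.35] after [-1.17 -2.03  2.36]
[ 0.77 -0.55  2.29 -0.58  0.81 -0.69]
```

Move to 30 mm before the tip along the peg axis.

Request:
{"method": "send_rows", "body": {"rows": [{"offset": [-0.4, -0.67, 0], "delta_rot": [0, -0.07, 0], "claw": -1}, {"offset": [-0.4, -0.67, 0], "delta_rot": [0, 0, 0], "claw": -1}, {"offset": [-0.4, -0.67, 0], "delta_rot": [0, 0, 0], "claw": -1}, {"offset": [0, 0, 0.8], "delta_rot": [0, 0, 0], "claw": -1}, {"offset": [0, 0, 0.8], "delta_rot": [0, 0, 0], "claw": -1}, {"offset": [0, 0, 0.7], "delta_rot": [0, 0, 0], "claw": -1}, {"offset": [0, 0, 0], "delta_rot": [0, 0, 0], "claw": -1}, {"offset": [0, 0, 0], "delta_rot": [0, 0, 0], "claw": -1}]}}

```text
clock: 6.75
tcp_pos: [578.1, 252.8, 193.1]
ee_rot: [-0.074, 0.92, 0.031, 0.383]
force: [1.0, -0.5, -0.8]
width: 15.9
grasp_force: 58.9
```

```bash
python3 - <<'E'
from h import *
to(*peg("o",55,-30,62,2))
im,K,P=shot("wrist","w5")
a=im[150:470,140:500]
s,_,_=shot("side","s5")
b=cv2.resize(s[80:240,250:430],(360,320),interpolation=cv2.INTER_CUBIC)
cv2.imwrite("pics/c5.png",np.hstack([a,b])[:,:,::-1])
tip=(rackT(RACK["o"])@[-42,55,207,1])[:3];print("tip px",proj(K,P,tip))
print(tools(im,K,P,"o",300))
E
```

```text
turn [-0.02  0.02 -0.03] shift before [ 0.26 -0.03  0.1 ] after [ 0.26 -0.03  0.1 ]
tip px [316.49152728 353.16760596]
[('o', array([133., 380.]), (47, 18), array([4073., -888.,   10.]), None, None), ('o', array([286., 315.]), (223, 184), array([1370.,  293.,   10.]), array([2687.,  635.,    8.]), 0.253), ('o', array([ 37., 174.]), (76, 71), array([771., -22.,  10.]), array([814., -35.,   8.]), -0.293), ('o', array([249., 143.]), (197, 24), array([686., 204.,  10.]), None, None)]
```

View pics/c5.png

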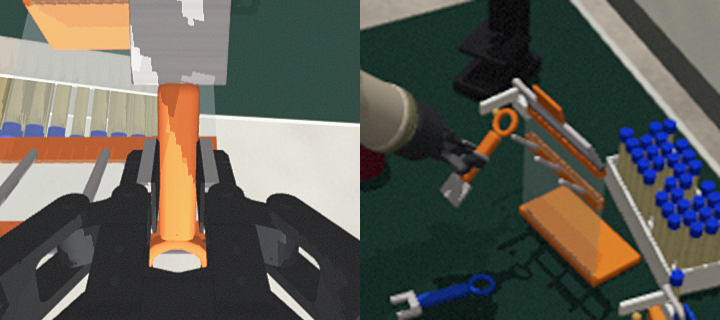

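Request:
{"method": "send_rows", "body": {"rows": [{"offset": [0.26, -0.03, 0.05], "delta_rot": [0, 0, 0], "claw": -1}, {"offset": [0, 0, 0], "delta_rot": [0, 0, 0], "claw": -1}]}}

```text
clock: 7.05
tcp_pos: [570.4, 250.8, 183.1]
ee_rot: [-0.075, 0.92, 0.031, 0.383]
force: [-1.1, -0.1, -1.1]
width: 16.2
grasp_force: 58.9
```

```bash
cat >> h.py <<'E'
def eyecheck(col,y,d=62.,h=2.):
    """predicted eye px vs hole centres seen nearby in top and side views; and the rack-frame eye when both seen"""
    T=wristpose();e=T[:3,3]+T[:3,:3]@[-d,0,-h];rs=[]
    for n in("side","top"):
        im,K,P=shot(n);q=proj(K,P,e);m=mask(im,col)
        cs,hi=cv2.findContours(m,cv2.RETR_CCOMP,cv2.CHAIN_APPROX_NONE)
        for i,c in enumerate(cs):
            M=cv2.moments(c)
            if hi[0][i][3]>=0 and M["m00"]>8:
                k=np.array([M["m10"],M["m01"]])/M["m00"]
                if np.linalg.norm(k-q)<12: print(n,"pred",q.round(1),"seen",k.round(1),M["m00"]);rs.append(ray(K,P,k))
    Ti=np.linalg.inv(rackT(RACK[col]));print("pred eye rack",(Ti@np.r_[e,1])[:3].round(1))
    if len(rs)==2: print("seen eye rack",(Ti@np.r_[tri(rs),1])[:3].round(1))
E
python3 - <<'E'
from h import *
to(*peg("o",55,-30,62,2));eyecheck("o",55)
E
```

```text
turn [-0.01  0.03 -0.02] shift before [-0.06 -0.02  0.07] after [-0.06 -0.02  0.07]
side pred [319.7 145.3] seen [319.7 144.8] 49.5
top pred [223.8 190.4] seen [223.3 189.7] 52.5
pred eye rack [-67.   55.5 228.5]
seen eye rack [-65.6  56.5 229.1]
```

Request:
{"method": "send_rows", "body": {"rows": [{"offset": [-0.04, -0.02, 0.3], "delta_rot": [0, 0, 0], "claw": -1}, {"offset": [0, 0, 0.4], "delta_rot": [0, 0, 0], "claw": -1}, {"offset": [0, 0, 0.4], "delta_rot": [0, 0, 0], "claw": -1}, {"offset": [0, 0, 0.4], "delta_rot": [0, 0, 0], "claw": -1}, {"offset": [0, 0, 0], "delta_rot": [0, 0, 0], "claw": -1}, {"offset": [0, 0, 0], "delta_rot": [0, 0, 0], "claw": -1}]}}

```text
clock: 7.75
tcp_pos: [614.6, 257.3, 142.6]
ee_rot: [-0.075, 0.92, 0.031, 0.383]
force: [-0.5, -0.1, -0.8]
width: 16.3
grasp_force: 58.8
```

```bash
python3 - <<'E'
from h import *
eyecheck("o",55)
im,K,P=shot("side","s6")
cv2.imwrite("pics/c6.png",cv2.resize(im[80:240,250:430],(720,600),interpolation=cv2.INTER_CUBIC)[:,:,::-1])
E
```

```text
pred eye rack [-22.3  54.5 188. ]
```

View pics/c6.png

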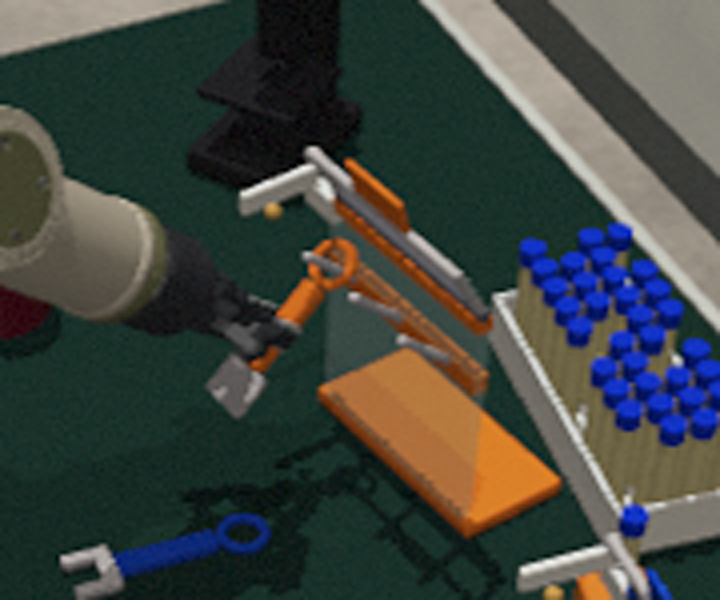

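The picture shows the ring threaded on the outer peg, with the tip poking through it at about (318,262). I'll release and back off.

Request:
{"method": "send_rows", "body": {"rows": [{"offset": [0, 0, 0], "delta_rot": [0, 0, 0], "claw": -0.25}, {"offset": [0, 0, 0], "delta_rot": [0, 0, 0], "claw": -0.25}, {"offset": [0, 0, 0], "delta_rot": [0, 0, 0], "claw": -0.25}, {"offset": [0, 0, 0], "delta_rot": [0, 0, 0], "claw": -0.25}, {"offset": [0, 0, -0.4], "delta_rot": [0, 0, 0], "claw": -0.25}, {"offset": [0, 0, -0.8], "delta_rot": [0, 0, 0], "claw": -0.25}, {"offset": [0, 0, -1], "delta_rot": [0, 0, 0], "claw": -0.2}, {"offset": [0, 0, -1], "delta_rot": [0, 0, 0], "claw": 0}, {"offset": [0, 0, 0], "delta_rot": [0, 0, 0], "claw": 0}]}}

```text
clock: 8.8
tcp_pos: [525.5, 243.8, 240.7]
ee_rot: [-0.074, 0.918, 0.034, 0.389]
force: [0.4, -0.1, 1.5]
width: 42.9
grasp_force: 0.0
```

```bash
python3 - <<'E'
from h import *
im,K,P=shot("side","s7")
cv2.imwrite("pics/c7.png",cv2.resize(im[80:240,250:430],(720,600),interpolation=cv2.INTER_CUBIC)[:,:,::-1])
im2,K2,P2=shot("top","t7")
for c in "ob":
  for t in tools(im,K,P,c,100)+tools(im2,K2,P2,c,100): 
    if t[4] is not None and t[3][0]<600: print(*t)
to(*grasp((533,82),.143,100))
E
```

```text
o [310. 255.] (39, 22) [501.  76.  10.] [534.  82.   8.] 0.164
o [300. 239.] (15, 40) [502.  78.  10.] [533.  82.   8.] 0.125
b [365. 329.] (46, 17) [ 526. -204.   10.] [ 559. -211.    8.] -0.213
b [300. 224.] (39, 16) [520. 192.  10.] [554. 192.   8.] -0.009
b [261. 232.] (14, 40) [524. 193.  10.] [553. 191.   8.] -0.07
b [395. 230.] (19, 40) [ 529. -203.   10.] [ 559. -211.    8.] -0.253
turn [0.06 5.3  0.12] shift before [ 3.82 -3.98  0.92] after [ 1.94 -4.01  3.38]
```

View pics/c7.png

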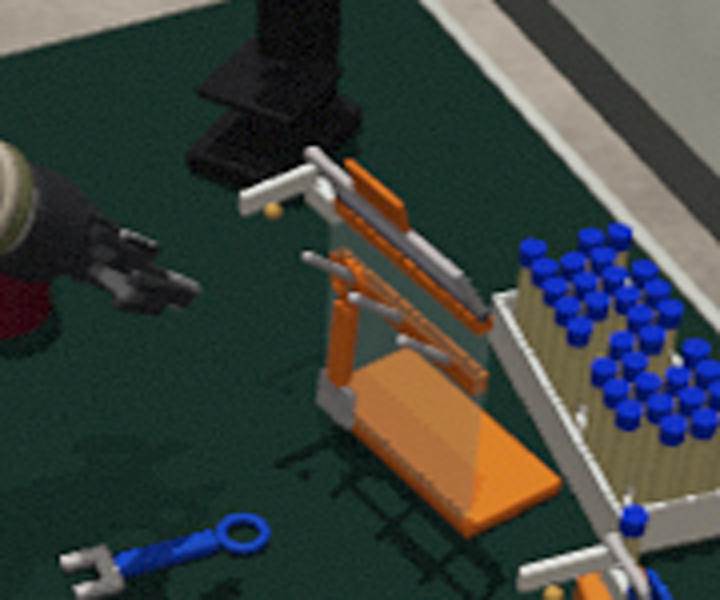

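Scraper 1 hangs straight on the outer peg at (340,330). Next is the second scraper.

Request:
{"method": "send_rows", "body": {"rows": [{"offset": [0, 0, 0], "delta_rot": [0.01, 0.88, 0.02], "claw": 0}, {"offset": [0, 0, 0], "delta_rot": [0.01, 0.88, 0.02], "claw": 0}, {"offset": [0, 0, 0], "delta_rot": [0.01, 0.88, 0.02], "claw": 0}, {"offset": [0, 0, 0], "delta_rot": [0.01, 0.88, 0.02], "claw": 0}, {"offset": [0, 0, 0], "delta_rot": [0.01, 0.88, 0.02], "claw": 0}, {"offset": [0, 0, 0], "delta_rot": [0.01, 0.88, 0.02], "claw": 0}, {"offset": [0.39, -0.8, 0.1], "delta_rot": [0, 0, 0], "claw": 0}, {"offset": [0.39, -0.8, 0.5], "delta_rot": [0, 0, 0], "claw": 0}, {"offset": [0.39, -0.8, 0.8], "delta_rot": [0, 0, 0], "claw": 0}, {"offset": [0.39, -0.8, 0.9], "delta_rot": [0, 0, 0], "claw": 0}, {"offset": [0.39, -0.8, 0.8], "delta_rot": [0, 0, 0], "claw": 0}, {"offset": [0, 0, 0.2], "delta_rot": [0, 0, 0], "claw": 0}]}}

```text
clock: 10.1
tcp_pos: [465.4, 69.7, 94.2]
ee_rot: [-0.07, 0.998, -0.001, -0.007]
force: [0.3, 0.6, -0.2]
width: 42.8
grasp_force: 0.0
```

Request:
{"method": "send_rows", "body": {"rows": [{"offset": [0, 0, 0], "delta_rot": [0, 0, 0], "claw": 0}, {"offset": [0, 0, 0], "delta_rot": [0, 0, 0], "claw": 0}]}}

```text
clock: 10.3
tcp_pos: [471.1, 73.7, 101.2]
ee_rot: [-0.071, 0.997, -0.0, -0.001]
force: [0.4, -0.0, 0.2]
width: 42.7
grasp_force: 0.0
```

```bash
cat >> h.py <<'E'
def near(col,eye,yaw,z=2.):
    for n in("wrist","top"):
        im,K,P=shot(n)
        for t in tools(im,K,P,col,300 if n=="wrist" else 100):
            if t[4] is not None and np.linalg.norm(t[4][:2]-np.array(eye))<90: print(n,*t)
    to(*grasp(eye,yaw,z))
E
python3 - <<'E'
from h import *
near("o",(533,82),.143)
E
```

```text
turn [-0.01  0.    0.01] shift before [ 0.01 -0.02  2.51] after [ 0.01 -0.02  2.51]
```

```bash
python3 - <<'E'
from h import *
im,K,P=shot("wrist","w8")
for t in tools(im,K,P,"o",300): print(*t)
E
```

```text
o [465. 473.] (46, 14) [680. 243.  10.] None None
o [315. 238.] (50, 126) [471.  72.  10.] [458.  64.   8.] -2.59
o [29. 65.] (37, 52) [ 385. -118.   10.] None None
```

View pics/w8.png

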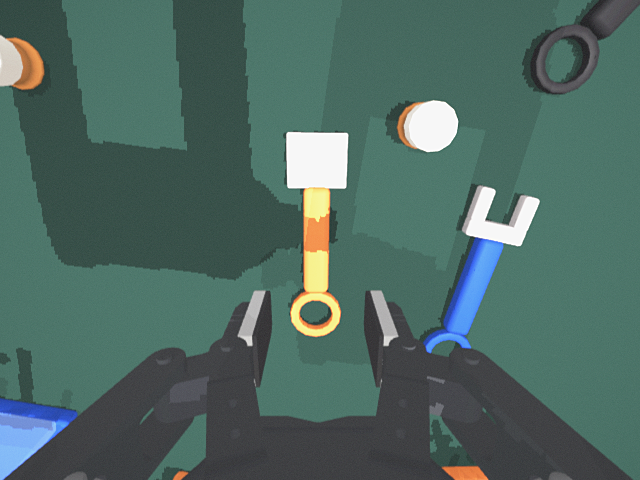

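The scraper is centred between the fingers, eye at (315,313), and the jars are clear. I'll descend.

Request:
{"method": "send_rows", "body": {"rows": [{"offset": [0, 0, 0.7], "delta_rot": [0, 0, 0], "claw": 0}, {"offset": [0, 0, 0.7], "delta_rot": [0, 0, 0], "claw": 0}, {"offset": [0, 0, 0.6], "delta_rot": [0, 0, 0], "claw": 0}, {"offset": [0, 0, 0.4], "delta_rot": [0, 0, 0], "claw": 0}, {"offset": [0, 0, 0.06], "delta_rot": [0, 0, 0], "claw": 0}, {"offset": [0, 0, 0], "delta_rot": [0, 0, 0], "claw": 0}, {"offset": [0, 0, 0], "delta_rot": [0, 0, 0], "claw": -1}, {"offset": [0, 0, 0], "delta_rot": [0, 0, 0], "claw": -1}, {"offset": [0, 0, 0], "delta_rot": [0, 0, 0], "claw": -1}, {"offset": [0, 0, 0], "delta_rot": [0, 0, 0], "claw": -1}, {"offset": [0, 0, 0], "delta_rot": [0, 0, 0], "claw": -1}]}}

```text
clock: 11.55
tcp_pos: [472.1, 73.5, 4.8]
ee_rot: [-0.071, 0.997, -0.0, 0.001]
force: [-1.1, 0.5, 6.1]
width: 16.1
grasp_force: 59.4
```

Request:
{"method": "send_rows", "body": {"rows": [{"offset": [0, 0, -0.6], "delta_rot": [0, 0, 0], "claw": -1}, {"offset": [0, 0, -0.9], "delta_rot": [0, 0, 0], "claw": -1}, {"offset": [0, 0, -1], "delta_rot": [0, 0, 0], "claw": -1}, {"offset": [0, 0, -1], "delta_rot": [0, 0, 0], "claw": -1}, {"offset": [0, 0, -1], "delta_rot": [0, 0, 0], "claw": -1}, {"offset": [0, 0, -1], "delta_rot": [0, -0.87, 0], "claw": -1}, {"offset": [0, 0, 0], "delta_rot": [0, -0.87, 0], "claw": -1}, {"offset": [0, 0, 0], "delta_rot": [0, -0.87, 0], "claw": -1}, {"offset": [0, 0, 0], "delta_rot": [0, -0.87, 0], "claw": -1}, {"offset": [0, 0, 0], "delta_rot": [0, -0.87, 0], "claw": -1}, {"offset": [0, 0, 0], "delta_rot": [0, -0.87, 0], "claw": -1}, {"offset": [0, 0, 0], "delta_rot": [0, 0, 0], "claw": -1}]}}

```text
clock: 12.75
tcp_pos: [512.4, 80.8, 213.9]
ee_rot: [-0.066, 0.928, 0.025, 0.365]
force: [-0.4, 0.2, -1.2]
width: 16.2
grasp_force: 58.8
```

```bash
python3 - <<'E'
from h import *
to(*peg("o",-55,-30,62,3));print(r.observe()["qpos"].round(2))
E
```

```text
turn [-0.12 -0.24 -0.11] shift before [-1.08  1.24  2.08] after [-1.02  1.19  2.14]
[-0.02 -0.89  2.48  0.15  0.82 -1.79]
```

Request:
{"method": "send_rows", "body": {"rows": [{"offset": [-0.3, 0.3, 0.6], "delta_rot": [0, 0, 0], "claw": -1}, {"offset": [-0.3, 0.35, 0.6], "delta_rot": [-0.1, -0.2, -0.1], "claw": -1}, {"offset": [-0.3, 0.35, 0.5], "delta_rot": [0, 0, 0], "claw": -1}, {"offset": [-0.1, 0.2, 0.3], "delta_rot": [0, 0, 0], "claw": -1}, {"offset": [0, 0, 0], "delta_rot": [0, 0, 0], "claw": -1}, {"offset": [0, 0, 0], "delta_rot": [0, 0, 0], "claw": -1}]}}

```text
clock: 13.35
tcp_pos: [589.5, 141.0, 189.1]
ee_rot: [-0.076, 0.921, 0.03, 0.38]
force: [-0.5, 0.1, 0.2]
width: 16.2
grasp_force: 58.8
```

```bash
python3 - <<'E'
from h import *
to(*peg("o",-55,-30,62,3));print(r.observe()["qpos"].round(2));eyecheck("o",-55,62,3)
E
```

```text
turn [-0.02 -0.03 -0.  ] shift before [0.06 0.02 0.19] after [0.06 0.02 0.18]
[ 0.14 -0.49  2.31  0.03  0.54 -1.61]
side pred [343.6 166.6] seen [343.6 166.4] 54.5
top pred [266.4 182.2] seen [266.2 182. ] 56.5
pred eye rack [-66.6 -55.8 234.9]
seen eye rack [-66.1 -55.2 235. ]
```

Request:
{"method": "send_rows", "body": {"rows": [{"offset": [0.06, 0.02, 0.4], "delta_rot": [0, 0, 0], "claw": -1}, {"offset": [0, 0, 0.4], "delta_rot": [0, 0, 0], "claw": -1}, {"offset": [0, 0, 0.4], "delta_rot": [0, 0, 0], "claw": -1}, {"offset": [0, 0, 0.4], "delta_rot": [0, 0, 0], "claw": -1}, {"offset": [0, 0, 0], "delta_rot": [0, 0, 0], "claw": -1}, {"offset": [0, 0, 0], "delta_rot": [0, 0, 0], "claw": -1}]}}

```text
clock: 14.05
tcp_pos: [632.0, 148.1, 141.6]
ee_rot: [-0.075, 0.921, 0.03, 0.38]
force: [-0.9, -0.5, 0.2]
width: 16.0
grasp_force: 58.8
```

```bash
python3 - <<'E'
from h import *
eyecheck("o",-55,62,3)
E
```

```text
pred eye rack [-23.5 -55.9 187.4]
```

Request:
{"method": "send_rows", "body": {"rows": [{"offset": [0, 0, 0], "delta_rot": [0, 0, 0], "claw": -0.25}, {"offset": [0, 0, 0], "delta_rot": [0, 0, 0], "claw": -0.25}, {"offset": [0, 0, 0], "delta_rot": [0, 0, 0], "claw": -0.25}, {"offset": [0, 0, 0], "delta_rot": [0, 0, 0], "claw": -0.25}, {"offset": [0, 0, -0.4], "delta_rot": [0, 0, 0], "claw": -0.25}, {"offset": [0, 0, -0.8], "delta_rot": [0, 0, 0], "claw": -0.25}, {"offset": [0, 0, -1], "delta_rot": [0, 0, 0], "claw": -0.2}, {"offset": [0, 0, -1], "delta_rot": [0, 0, 0], "claw": 0}, {"offset": [0, 0, 0], "delta_rot": [0, 0, 0], "claw": 0}]}}

```text
clock: 15.05
tcp_pos: [544.2, 134.4, 241.4]
ee_rot: [-0.076, 0.919, 0.031, 0.387]
force: [1.7, -0.6, 0.7]
width: 42.8
grasp_force: 0.0
```

```bash
python3 - <<'E'
from h import *
im,K,P=shot("side","s9")
cv2.imwrite("pics/c9.png",cv2.resize(im[80:240,250:430],(720,600),interpolation=cv2.INTER_CUBIC)[:,:,::-1])
im2,K2,P2=shot("top","t9")
for c in "ob":
  for t in tools(im,K,P,c,100)+tools(im2,K2,P2,c,100): 
    if t[4] is not None and t[3][0]<600: print(*t)
to(*grasp((554,191.5),-.045,100))
E
```

```text
b [365. 329.] (46, 17) [ 527. -204.   10.] [ 559. -211.    8.] -0.212
b [300. 224.] (40, 16) [520. 193.  10.] [553. 192.   8.] -0.033
b [395. 230.] (19, 40) [ 529. -203.   10.] [ 559. -211.    8.] -0.253
turn [0.54 5.23 1.32] shift before [3.12 1.7  1.65] after [1.36 1.44 3.38]
```

View pics/c9.png

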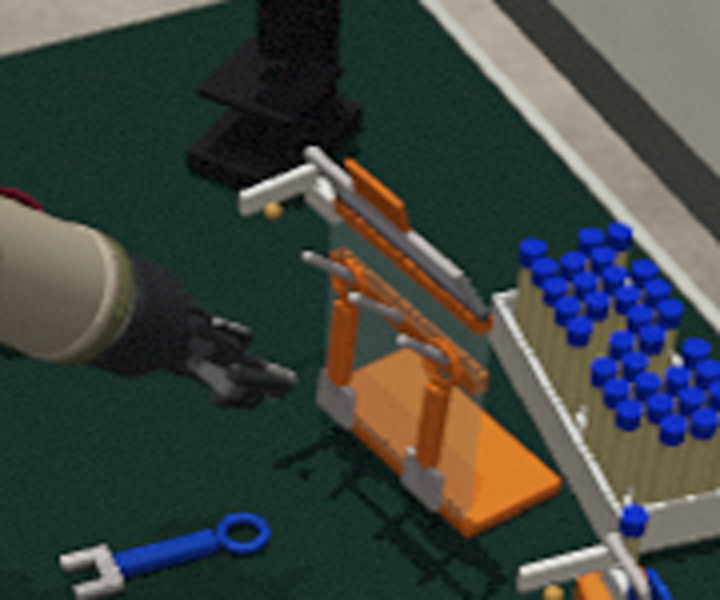

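Both scrapers hang on pegs at (340,330) and (430,420). Now wrench A.

Request:
{"method": "send_rows", "body": {"rows": [{"offset": [0, 0, 0], "delta_rot": [0.09, 0.87, 0.22], "claw": 0}, {"offset": [0, 0, 0], "delta_rot": [0.09, 0.87, 0.22], "claw": 0}, {"offset": [0, 0, 0], "delta_rot": [0.09, 0.87, 0.22], "claw": 0}, {"offset": [0, 0, 0], "delta_rot": [0.09, 0.87, 0.22], "claw": 0}, {"offset": [0, 0, 0], "delta_rot": [0.09, 0.87, 0.22], "claw": 0}, {"offset": [0, 0, 0], "delta_rot": [0.09, 0.87, 0.22], "claw": 0}, {"offset": [0.34, 0.36, 0.8], "delta_rot": [0, 0, 0], "claw": 0}, {"offset": [0.34, 0.36, 0.8], "delta_rot": [0, 0, 0], "claw": 0}, {"offset": [0.34, 0.36, 0.8], "delta_rot": [0, 0, 0], "claw": 0}, {"offset": [0.34, 0.36, 0.8], "delta_rot": [0, 0, 0], "claw": 0}, {"offset": [0, 0, 0], "delta_rot": [0, 0, 0], "claw": 0}, {"offset": [0, 0, 0], "delta_rot": [0, 0, 0], "claw": 0}]}}

```text
clock: 16.35
tcp_pos: [489.8, 193.6, 101.6]
ee_rot: [0.022, 1.0, -0.001, -0.004]
force: [1.1, 1.1, 0.2]
width: 42.7
grasp_force: 0.0
```

```bash
cat >> h.py <<'E'
def wcheck(col):
    """handle axis of the tool under the gripper in tool coordinates, from the wrist view (z = tool top 14 mm)"""
    im,K,P=shot("wrist");m=mask(im,col);T=wristpose();h=[]
    n,l,st,ce=cv2.connectedComponentsWithStats(m)
    for i in range(1,n):
        if st[i,4]<300: continue
        q=np.argwhere(l==i)[:,::-1].astype(float);q=q[q[:,1].argsort()]
        f=[q[q[:,1]==v].mean(0) for v in (q[:,1].min()+8,q[:,1].max()-8)]
        print("blob",ce[i].round(),*[((T[:3,:3].T@(onz(K,P,k,10)-T[:3,3]))[:2]).round(1) for k in f])
E
python3 - <<'E'
from h import *
wcheck("b");to(*grasp((554,191.5),-.045,2))
E
```

```text
blob [320. 274.] [30.8 -0.8] [-74.9   3.4]
turn [-0.01 -0.03  0.  ] shift before [-0.03  0.02  2.54] after [-0.01  0.02  2.54]
```

Request:
{"method": "send_rows", "body": {"rows": [{"offset": [0, 0, 0.7], "delta_rot": [0, 0, 0.1], "claw": 0}, {"offset": [0, 0, 0.7], "delta_rot": [0, 0, 0.1], "claw": 0}, {"offset": [0, 0, 0.6], "delta_rot": [0, 0, 0], "claw": 0}, {"offset": [0, 0.02, 0.4], "delta_rot": [0, 0, 0], "claw": 0}, {"offset": [0, 0, 0.08], "delta_rot": [0, 0, 0], "claw": 0}, {"offset": [0, 0, 0], "delta_rot": [0, 0, 0], "claw": 0}, {"offset": [0, 0, 0], "delta_rot": [0, 0, 0], "claw": -1}, {"offset": [0, 0, 0], "delta_rot": [0, 0, 0], "claw": -1}, {"offset": [0, 0, 0], "delta_rot": [0, 0, 0], "claw": -1}, {"offset": [0, 0, 0], "delta_rot": [0, 0, 0], "claw": -1}, {"offset": [0, 0, 0], "delta_rot": [0, 0, 0], "claw": -1}]}}

```text
clock: 17.5
tcp_pos: [492.5, 195.0, 6.9]
ee_rot: [0.037, 0.999, -0.0, 0.0]
force: [0.1, -0.0, 5.7]
width: 15.8
grasp_force: 59.2
```

```bash
python3 - <<'E'
from h import *
to(*peg("b",55,-100,62,3));to(*peg("b",55,-30,62,3))
print(peg("b",55,-30)[0].round(),peg("b",-55,-30)[0].round())
E
```

```text
turn [-0.01 -5.23 -0.02] shift before [-1.04 -8.39 -5.62] after [-4.69 -8.39 -3.26]
turn [-0.01 -5.23 -0.02] shift before [-2.28 -8.39 -4.38] after [-4.69 -8.39 -1.51]
[ 560. -146.  181.] [ 552. -256.  181.]
```

Request:
{"method": "send_rows", "body": {"rows": [{"offset": [0, 0, -0.6], "delta_rot": [0, 0, 0], "claw": -1}, {"offset": [0, 0, -1], "delta_rot": [0, 0, 0], "claw": -1}, {"offset": [0, -0.4, -1], "delta_rot": [0, 0, 0], "claw": -1}, {"offset": [0, -0.8, -0.8], "delta_rot": [0, 0, 0], "claw": -1}, {"offset": [0, -0.8, -0.8], "delta_rot": [0, 0, 0], "claw": -1}, {"offset": [0, -0.8, -0.8], "delta_rot": [0, 0, 0], "claw": -1}, {"offset": [0, -1, 0], "delta_rot": [0, 0, 0], "claw": -1}, {"offset": [0, -1, 0], "delta_rot": [0, 0, 0], "claw": -1}, {"offset": [0, -1, 0], "delta_rot": [0, 0, 0], "claw": -1}, {"offset": [0, -1, 0], "delta_rot": [0, 0, 0], "claw": -1}, {"offset": [0, -1, 0], "delta_rot": [0, 0, 0], "claw": -1}, {"offset": [0, -0.6, 0], "delta_rot": [0, 0, 0], "claw": -1}]}}

```text
clock: 18.7
tcp_pos: [465.9, -142.9, 206.1]
ee_rot: [0.038, 0.999, -0.001, -0.001]
force: [0.4, 0.6, -1.5]
width: 15.8
grasp_force: 58.9
```

Request:
{"method": "send_rows", "body": {"rows": [{"offset": [0, 0, 0], "delta_rot": [0, -0.87, 0], "claw": -1}, {"offset": [0, 0, 0], "delta_rot": [0, -0.87, 0], "claw": -1}, {"offset": [0, 0, 0], "delta_rot": [0, -0.87, 0], "claw": -1}, {"offset": [0, 0, 0], "delta_rot": [0, -0.87, 0], "claw": -1}, {"offset": [0, 0, 0], "delta_rot": [0, -0.87, 0], "claw": -1}, {"offset": [0, 0, 0], "delta_rot": [0, -0.87, 0], "claw": -1}, {"offset": [0, 0, 0], "delta_rot": [0, 0, 0], "claw": -1}, {"offset": [0, 0, 0], "delta_rot": [0, 0, 0], "claw": -1}]}}

```text
clock: 19.5
tcp_pos: [484.1, -151.3, 206.4]
ee_rot: [0.033, 0.927, -0.011, 0.373]
force: [0.2, 0.4, -0.1]
width: 15.4
grasp_force: 59.4
```

```bash
python3 - <<'E'
from h import *
to(*peg("b",55,-30,62,1));print(r.observe()["qpos"].round(2))
E
```

```text
turn [ 0.03 -0.14 -0.01] shift before [-0.91  0.25  1.66] after [-0.88  0.26  1.68]
[-0.72 -0.89  2.5   0.54  0.96 -2.4 ]
```

Request:
{"method": "send_rows", "body": {"rows": [{"offset": [-0.3, 0.08, 0.6], "delta_rot": [0, -0.07, 0], "claw": -1}, {"offset": [-0.3, 0.08, 0.6], "delta_rot": [0, -0.07, 0], "claw": -1}, {"offset": [-0.28, 0.1, 0.48], "delta_rot": [0, 0, 0], "claw": -1}, {"offset": [0, 0, 0], "delta_rot": [0, 0, 0], "claw": -1}, {"offset": [0, 0, 0], "delta_rot": [0, 0, 0], "claw": -1}, {"offset": [0, 0, 0], "delta_rot": [0, 0, 0], "claw": -1}]}}

```text
clock: 20.1
tcp_pos: [556.9, -144.7, 183.1]
ee_rot: [0.032, 0.923, -0.011, 0.383]
force: [0.3, 0.4, -0.7]
width: 16.3
grasp_force: 59.3
```

```bash
python3 - <<'E'
from h import *
to(*peg("b",55,-30,62,1));eyecheck("b",55,62,1);print(r.observe()["qpos"].round(2))
im,K,P=shot("wrist","w10")
im2,_,_=shot("side","s10")
cv2.imwrite("pics/c10.png",np.hstack([im[120:440,100:500],cv2.resize(im2[160:340,340:520],(320,320),interpolation=cv2.INTER_CUBIC)])[:,:,::-1])
# refine blue rack from the wrist view: candidates for tips
for X in TIP: print(proj(K,P,(rackT(RACK["b"])@np.r_[X,1])[:3]).round())
E
```

```text
turn [ 0.04  0.   -0.  ] shift before [-0.01 -0.04 -0.01] after [-0.01 -0.04 -0.01]
side pred [387.7 250.9] seen [387.3 250.8] 69.5
top pred [383.6 193.9] seen [383.2 193.8] 53.5
pred eye rack [-63.3  56.5 227.7]
seen eye rack [-63.4  57.6 226.9]
[-0.56 -0.58  2.38  0.56  0.7  -2.38]
[134. 372.]
[225. 371.]
[317. 371.]
```

View pics/c10.png

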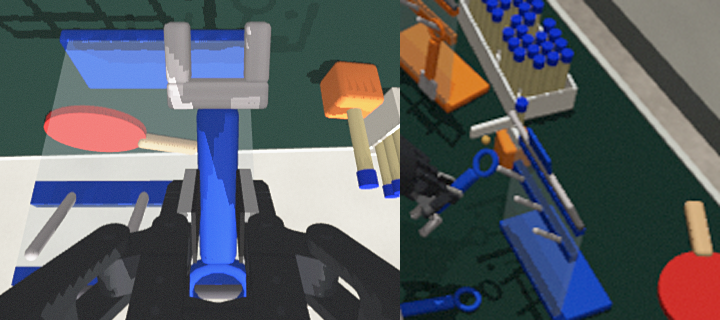

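The wrist view shows the blue peg tip at (134,375), against a predicted (134,372). The rack fit holds, so I'll insert.

Request:
{"method": "send_rows", "body": {"rows": [{"offset": [0, -0.05, 0.3], "delta_rot": [0, 0, 0], "claw": -1}, {"offset": [0, 0, 0.4], "delta_rot": [0, 0, 0], "claw": -1}, {"offset": [0, 0, 0.4], "delta_rot": [0, 0, 0], "claw": -1}, {"offset": [0, 0, 0.4], "delta_rot": [0, 0, 0], "claw": -1}, {"offset": [0, 0, 0], "delta_rot": [0, 0, 0], "claw": -1}, {"offset": [0, 0, 0], "delta_rot": [0, 0, 0], "claw": -1}]}}

```text
clock: 20.9
tcp_pos: [599.2, -149.9, 140.6]
ee_rot: [0.033, 0.923, -0.011, 0.383]
force: [-0.8, -0.2, -0.6]
width: 16.2
grasp_force: 59.3
```

```bash
python3 - <<'E'
from h import *
eyecheck("b",55,62,1)
E
```

```text
pred eye rack [-20.8  54.2 185.2]
```

Request:
{"method": "send_rows", "body": {"rows": [{"offset": [0, 0, 0], "delta_rot": [0, 0, 0], "claw": -0.25}, {"offset": [0, 0, 0], "delta_rot": [0, 0, 0], "claw": -0.25}, {"offset": [0, 0, 0], "delta_rot": [0, 0, 0], "claw": -0.25}, {"offset": [0, 0, 0], "delta_rot": [0, 0, 0], "claw": -0.25}, {"offset": [0, 0, -0.4], "delta_rot": [0, 0, 0], "claw": -0.25}, {"offset": [0, 0, -0.8], "delta_rot": [0, 0, 0], "claw": -0.25}, {"offset": [0, 0, -1], "delta_rot": [0, 0, 0], "claw": -0.2}, {"offset": [0, 0, -0.5], "delta_rot": [0, 0, 0], "claw": 0}, {"offset": [0, 0, 0], "delta_rot": [0, 0, 0], "claw": 0}]}}

```text
clock: 21.9
tcp_pos: [523.6, -146.2, 220.9]
ee_rot: [0.033, 0.922, -0.013, 0.386]
force: [0.9, -0.5, 0.9]
width: 42.7
grasp_force: 0.0
```

```bash
python3 - <<'E'
from h import *
im,K,P=shot("side","s11");im2,K2,P2=shot("top","t11")
for c in "ob":
  for t in tools(im,K,P,c,100)+tools(im2,K2,P2,c,100): 
    if t[4] is not None and t[3][0]<720: print(*t)
to(*grasp((559,-211),-.233,100))
E
```

```text
b [365. 329.] (46, 17) [ 527. -204.   10.] [ 559. -211.    8.] -0.207
b [428. 309.] (61, 91) [ 707. -218.   10.] [725. -69.   8.] 1.45
b [398. 220.] (15, 19) [ 558. -211.   10.] [ 558. -211.    8.] 1.457
b [397. 179.] (58, 17) [ 681. -209.   10.] [ 671. -195.    8.] 2.197
turn [0.46 5.24 1.02] shift before [ 2.46 -1.33  1.69] after [ 0.31 -1.39  2.94]
```

Request:
{"method": "send_rows", "body": {"rows": [{"offset": [0, 0, 0], "delta_rot": [0.08, 0.87, 0.17], "claw": 0}, {"offset": [0, 0, 0], "delta_rot": [0.08, 0.87, 0.17], "claw": 0}, {"offset": [0, 0, 0], "delta_rot": [0.08, 0.87, 0.17], "claw": 0}, {"offset": [0, 0, 0], "delta_rot": [0.08, 0.87, 0.17], "claw": 0}, {"offset": [0, 0, 0], "delta_rot": [0.08, 0.87, 0.17], "claw": 0}, {"offset": [0, 0, 0], "delta_rot": [0.08, 0.87, 0.17], "claw": 0}, {"offset": [0.08, -0.35, 0.73], "delta_rot": [0, 0, 0], "claw": 0}, {"offset": [0.08, -0.35, 0.73], "delta_rot": [0, 0, 0], "claw": 0}, {"offset": [0.08, -0.35, 0.73], "delta_rot": [0, 0, 0], "claw": 0}, {"offset": [0.08, -0.35, 0.73], "delta_rot": [0, 0, 0], "claw": 0}, {"offset": [0, 0, 0], "delta_rot": [0, 0, 0], "claw": 0}, {"offset": [0, 0, 0], "delta_rot": [0, 0, 0], "claw": 0}]}}

```text
clock: 23.2
tcp_pos: [497.4, -196.0, 98.2]
ee_rot: [0.116, 0.993, -0.0, -0.001]
force: [0.2, -0.2, -0.0]
width: 42.3
grasp_force: 0.0
```

```bash
python3 - <<'E'
from h import *
wcheck("b");to(*grasp((559,-211),-.233,3));print(r.observe()["qpos"].round(2))
E
```

```text
blob [318. 276.] [31.1 -2.6] [-74.2   2.5]
blob [342. 415.] [-156.5    4.6] [-152.2   32.1]
turn [-0.01  0.01  0.  ] shift before [-0.   -0.    2.42] after [-0.01 -0.01  2.42]
[-0.47  0.06  1.81 -0.    1.27 -1.81]
```

Request:
{"method": "send_rows", "body": {"rows": [{"offset": [0, 0, 0.7], "delta_rot": [0, 0, -0.3], "claw": 0}, {"offset": [0, 0, 0.7], "delta_rot": [0, 0, 0], "claw": 0}, {"offset": [0, 0, 0.6], "delta_rot": [0, 0, 0], "claw": 0}, {"offset": [0, 0.02, 0.4], "delta_rot": [0, 0, 0], "claw": 0}, {"offset": [0, 0, 0.06], "delta_rot": [0, 0, 0], "claw": 0}, {"offset": [0, 0, 0], "delta_rot": [0, 0, 0], "claw": 0}, {"offset": [0, 0, 0], "delta_rot": [0, 0, 0], "claw": -1}, {"offset": [0, 0, 0], "delta_rot": [0, 0, 0], "claw": -1}, {"offset": [0, 0, 0], "delta_rot": [0, 0, 0], "claw": -1}, {"offset": [0, 0, 0], "delta_rot": [0, 0, 0], "claw": -1}, {"offset": [0, 0, 0], "delta_rot": [0, 0, 0], "claw": -1}]}}

```text
clock: 24.35
tcp_pos: [500.0, -197.1, 4.0]
ee_rot: [0.094, 0.996, -0.002, 0.002]
force: [0.1, 1.3, 6.2]
width: 16.6
grasp_force: 58.8
```

Request:
{"method": "send_rows", "body": {"rows": [{"offset": [0, 0, -0.6], "delta_rot": [0, 0, 0], "claw": -1}, {"offset": [0, 0, -0.9], "delta_rot": [0, 0, 0], "claw": -1}, {"offset": [0, -0.3, -1], "delta_rot": [0, 0, 0], "claw": -1}, {"offset": [0, -0.3, -1], "delta_rot": [0, 0, 0], "claw": -1}, {"offset": [0, -0.3, -1], "delta_rot": [0, 0, -0.3], "claw": -1}, {"offset": [0, -0.3, -1], "delta_rot": [0, -0.87, -0.2], "claw": -1}, {"offset": [0, 0, 0], "delta_rot": [0, -0.87, 0], "claw": -1}, {"offset": [0, 0, 0], "delta_rot": [0, -0.87, 0], "claw": -1}, {"offset": [0, 0, 0], "delta_rot": [0, -0.87, 0], "claw": -1}, {"offset": [0, 0, 0], "delta_rot": [0, -0.87, 0], "claw": -1}, {"offset": [0, 0, 0], "delta_rot": [0, -0.87, 0], "claw": -1}, {"offset": [0, 0, 0], "delta_rot": [0, 0, 0], "claw": -1}]}}

```text
clock: 25.55
tcp_pos: [486.3, -240.9, 215.7]
ee_rot: [0.053, 0.923, -0.021, 0.38]
force: [-1.1, -0.9, -2.6]
width: 15.8
grasp_force: 58.1
```

```bash
python3 - <<'E'
from h import *
to(*peg("b",-55,-30,62,2));print(r.observe()["qpos"].round(2))
E
```

```text
turn [-0.2  -0.03 -0.21] shift before [-0.57 -0.19  1.72] after [-0.56 -0.26  1.72]
[-0.91 -0.68  2.38  0.66  0.95 -2.62]
```

Request:
{"method": "send_rows", "body": {"rows": [{"offset": [-0.2, -0.08, 0.6], "delta_rot": [0, 0, 0], "claw": -1}, {"offset": [-0.2, -0.08, 0.6], "delta_rot": [-0.1, 0, -0.1], "claw": -1}, {"offset": [-0.17, -0.08, 0.5], "delta_rot": [-0.1, 0, -0.1], "claw": -1}, {"offset": [0, 0, 0], "delta_rot": [0, 0, 0], "claw": -1}, {"offset": [0, 0, 0], "delta_rot": [0, 0, 0], "claw": -1}, {"offset": [0, 0, 0], "delta_rot": [0, 0, 0], "claw": -1}]}}

```text
clock: 26.15
tcp_pos: [555.0, -255.3, 194.9]
ee_rot: [0.035, 0.925, -0.018, 0.378]
force: [-0.3, -0.5, 0.1]
width: 16.0
grasp_force: 58.1
```

```bash
python3 - <<'E'
from h import *
to(*peg("b",-55,-30,62,2));eyecheck("b",-55,62,2);print(r.observe()["qpos"].round(2))
E
```

```text
turn [-0.06 -0.07 -0.  ] shift before [ 0.3  -0.03  0.12] after [ 0.3  -0.03  0.12]
side pred [411.5 282.6] seen [410.6 278.6] 9.0
top pred [428.6 193.6] seen [429.  194.4] 56.0
pred eye rack [-57.5 -53.9 239.7]
seen eye rack [-61.7 -52.3 254.7]
[-0.8  -0.39  2.23  0.69  0.8  -2.66]
```

Request:
{"method": "send_rows", "body": {"rows": [{"offset": [0.15, 0, 0], "delta_rot": [0, 0, 0.3], "claw": -1}, {"offset": [0.15, 0, 0], "delta_rot": [0, 0, 0], "claw": -1}, {"offset": [0, 0, 0], "delta_rot": [0, 0, 0], "claw": -1}, {"offset": [0, 0, 0], "delta_rot": [0, 0, 0], "claw": -1}]}}

```text
clock: 26.65
tcp_pos: [545.9, -254.4, 185.5]
ee_rot: [0.056, 0.924, -0.01, 0.378]
force: [0.5, 0.3, -0.6]
width: 16.1
grasp_force: 58.1
```

```bash
python3 - <<'E'
from h import *
to(*peg("b",-55,-30,62,2));eyecheck("b",-55,62,2);print(r.observe()["qpos"].round(3))
E
```

```text
turn [-0.07 -0.06 -0.31] shift before [-0.03 -0.03  0.11] after [-0.03 -0.03  0.11]
side pred [407.8 287.1] seen [404.4 291.2] 8.5
top pred [428.8 197.9] seen [429.  198.4] 56.0
pred eye rack [-66.8 -56.6 230.3]
seen eye rack [-70.  -57.8 218.8]
[-0.811 -0.406  2.255  0.708  0.795 -2.639]
```

Request:
{"method": "send_rows", "body": {"rows": [{"offset": [-0.02, 0.05, 0.35], "delta_rot": [0, 0, 0], "claw": -1}, {"offset": [0, 0.03, 0.4], "delta_rot": [0, 0, 0], "claw": -1}, {"offset": [0, 0.03, 0.4], "delta_rot": [0, 0, 0], "claw": -1}, {"offset": [0, 0, 0.4], "delta_rot": [0, 0, 0], "claw": -1}, {"offset": [0, 0, 0], "delta_rot": [0, 0, 0], "claw": -1}, {"offset": [0, 0, 0], "delta_rot": [0, 0, 0], "claw": -1}]}}

```text
clock: 27.35
tcp_pos: [591.4, -251.3, 143.7]
ee_rot: [0.058, 0.925, -0.01, 0.376]
force: [-1.5, 0.3, -0.4]
width: 15.9
grasp_force: 58.1
```

```bash
python3 - <<'E'
from h import *
eyecheck("b",-55,62,2);print(r.observe()["qpos"].round(2))
E
```

```text
side pred [422. 290.] seen [420.5 290.1] 77.0
pred eye rack [-21.3 -50.4 188.3]
[-0.72 -0.22  2.19  0.75  0.65 -2.66]
```

Request:
{"method": "send_rows", "body": {"rows": [{"offset": [0, 0, 0], "delta_rot": [0, 0, 0], "claw": -0.25}, {"offset": [0, 0, 0], "delta_rot": [0, 0, 0], "claw": -0.25}, {"offset": [0, 0, 0], "delta_rot": [0, 0, 0], "claw": -0.25}, {"offset": [0, 0, 0], "delta_rot": [0, 0, 0], "claw": -0.25}, {"offset": [0, 0, -0.4], "delta_rot": [0, 0, 0], "claw": -0.25}, {"offset": [0, 0, -0.8], "delta_rot": [0, 0, 0.2], "claw": -0.25}, {"offset": [0, 0, -1], "delta_rot": [0, 0, 0.3], "claw": -0.5}, {"offset": [0, 0, -0.5], "delta_rot": [0, 0, 0.3], "claw": -1}, {"offset": [0, 0, 0], "delta_rot": [0, 0, 0], "claw": -1}]}}

```text
clock: 28.35
tcp_pos: [516.5, -246.3, 225.0]
ee_rot: [0.114, 0.919, 0.01, 0.378]
force: [-0.7, -0.4, 0.9]
width: 0.1
grasp_force: 0.0
```

```bash
cat >> h.py <<'E'
def tab(col,a,dz=0.,yoff=0.):
    """tab press point at keeper angle a, world"""
    p=np.array([-80,0,-10.]);c,s=np.cos(a),np.sin(a)
    x,z=p[0]*c-p[2]*s*-1*-1,0
    # turn about y lifting -x side: (-80,-10)->
    X=5+(-80*c+ -10*s*1*-1*-1);Z=228+(80*s-10*c)
    return (rackT(RACK[col])@np.array([X,yoff,Z+dz,1]))[:3]
E
python3 - <<'E'
from h import *
im,K,P=shot("side","s12");im2,K2,P2=shot("top","t12")
cv2.imwrite("pics/c12.png",np.hstack([cv2.resize(im[80:360,250:500],(500,560)),cv2.resize(im2[140:260,190:260],(290,560))])[:,:,::-1])
print(r.observe()["qpos"].round(2));T=rackT(RACK["b"])
for a in(1.55,):
    print((T@[5+10,0,308,1])[:3])
E
```

```text
[-0.85 -0.56  2.29  0.65  0.91 -2.45]
[ 673.96113679 -209.77906712  308.        ]
```

View pics/c12.png

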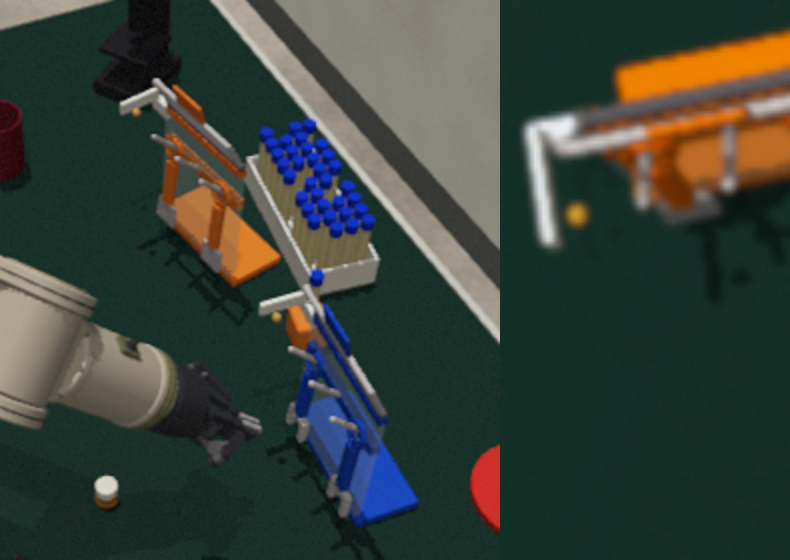

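All four tools hang on their own racks. Next are the keepers, from behind the upright tab with shut fingers.

```bash
cat >> h.py <<'E'
def rk(col,x,y,z):
    T=rackT(RACK[col]);to((T@[x,y,z,1])[:3],down(RACK[col][2]))
    print("rack xyz",(np.linalg.inv(T)@np.r_[wristpose()[:3,3],1])[:3].round(1),"q",r.observe()["qpos"].round(2),"F",r.observe()["force"].round(1))
E
python3 - <<'E'
from h import *
rk("b",35,0,390);rk("b",35,0,303)
E
```

```text
turn [ 0.34  5.14 -1.1 ] shift before [-5.78  2.17  0.01] after [-4.36  1.17 -4.21]
rack xyz [-139.4  -46.9  221.7] q [-0.85 -0.56  2.29  0.65  0.91 -2.45] F [-0.2  0.5 -0.5]
turn [ 0.34  5.14 -1.1 ] shift before [-4.28  1.93  1.57] after [-4.36  1.17 -2.03]
rack xyz [-139.4  -46.9  221.7] q [-0.85 -0.56  2.29  0.65  0.91 -2.45] F [-0.2  0.5 -0.5]
```

Request:
{"method": "send_rows", "body": {"rows": [{"offset": [0, 0, 0], "delta_rot": [0.06, 0.86, -0.18], "claw": -1}, {"offset": [0, 0, 0], "delta_rot": [0.06, 0.86, -0.18], "claw": -1}, {"offset": [0, 0, 0], "delta_rot": [0.06, 0.86, -0.18], "claw": -1}, {"offset": [0, 0, 0], "delta_rot": [0.06, 0.86, -0.18], "claw": -1}, {"offset": [0, 0, 0], "delta_rot": [0.06, 0.86, -0.18], "claw": -1}, {"offset": [0, 0, 0], "delta_rot": [0.06, 0.86, -0.18], "claw": -1}, {"offset": [0, 0, -0.9], "delta_rot": [0, 0, 0], "claw": -1}, {"offset": [0, 0, -0.9], "delta_rot": [0, 0, 0], "claw": -1}, {"offset": [0, 0, -0.9], "delta_rot": [0, 0, 0], "claw": -1}, {"offset": [0, 0, -0.9], "delta_rot": [0, 0, 0], "claw": -1}, {"offset": [0, 0, -0.6], "delta_rot": [0, 0, 0], "claw": -1}, {"offset": [0, 0, 0], "delta_rot": [0, 0, 0], "claw": -1}]}}

```text
clock: 29.65
tcp_pos: [519.3, -245.3, 391.8]
ee_rot: [0.036, 0.999, -0.0, 0.0]
force: [0.0, 0.5, -0.4]
width: -0.3
grasp_force: 0.0
```

Request:
{"method": "send_rows", "body": {"rows": [{"offset": [-0.87, 0.23, 0], "delta_rot": [0, 0, 0], "claw": -1}, {"offset": [-0.87, 0.23, 0], "delta_rot": [0, 0, 0], "claw": -1}, {"offset": [-0.87, 0.23, 0], "delta_rot": [0, 0, 0], "claw": -1}, {"offset": [-0.87, 0.23, 0], "delta_rot": [0, 0, 0], "claw": -1}, {"offset": [-0.87, 0.23, 0], "delta_rot": [0, 0, 0], "claw": -1}, {"offset": [0, 0, 0], "delta_rot": [0, 0, 0], "claw": -1}, {"offset": [0, 0, 0], "delta_rot": [0, 0, 0], "claw": -1}]}}

```text
clock: 30.35
tcp_pos: [694.9, -211.4, 383.0]
ee_rot: [0.036, 0.999, 0.002, -0.005]
force: [0.8, 0.1, -0.2]
width: 0.0
grasp_force: 0.0
```

```bash
python3 - <<'E'
from h import *
rk("b",35,0,303)
E
```

```text
turn [ 0.02 -0.07 -0.  ] shift before [ 0. -0.  2.] after [0.03 0.   2.  ]
rack xyz [ 3.60e+01 -1.00e-01  3.83e+02] q [-0.37  0.52  0.75 -0.    1.89 -1.86] F [ 0.8  0.1 -0.2]
```

Request:
{"method": "send_rows", "body": {"rows": [{"offset": [0, 0, 0.7], "delta_rot": [0, 0, 0], "claw": -1}, {"offset": [0, 0, 0.7], "delta_rot": [0, 0, 0], "claw": -1}, {"offset": [0, 0, 0.6], "delta_rot": [0, 0, 0], "claw": -1}, {"offset": [0, 0, 0], "delta_rot": [0, 0, 0], "claw": -1}, {"offset": [0, 0, 0], "delta_rot": [0, 0, 0], "claw": -1}, {"offset": [0, 0, 0], "delta_rot": [0, 0, 0], "claw": -1}]}}

```text
clock: 30.95
tcp_pos: [694.1, -212.6, 311.5]
ee_rot: [0.038, 0.999, -0.0, -0.0]
force: [-0.4, -1.0, 0.1]
width: -0.1
grasp_force: 0.0
```

```bash
python3 - <<'E'
from h import *
rk("b",35,0,303)
E
```

```text
turn [-0.   -0.   -0.02] shift before [0.01 0.03 0.21] after [0.01 0.03 0.21]
rack xyz [ 35.3  -1.4 311.5] q [-0.37  0.47  0.93 -0.    1.74 -1.86] F [-0.4 -1.   0.1]
```

Request:
{"method": "send_rows", "body": {"rows": [{"offset": [0, 0.03, 0.2], "delta_rot": [0, 0, 0], "claw": -1}, {"offset": [0.43, 0, 0], "delta_rot": [0, 0, 0], "claw": -1}, {"offset": [0.43, 0, 0], "delta_rot": [0, 0, 0], "claw": -1}, {"offset": [0.27, 0, 0.1], "delta_rot": [0, 0, 0], "claw": -1}, {"offset": [0.26, 0, 0.1], "delta_rot": [0, 0, 0], "claw": -1}, {"offset": [0.23, 0, 0.17], "delta_rot": [0, 0, 0], "claw": -1}, {"offset": [0.23, 0, 0.18], "delta_rot": [0, 0, 0], "claw": -1}, {"offset": [0.17, 0, 0.23], "delta_rot": [0, 0, 0], "claw": -1}, {"offset": [0.16, 0, 0.23], "delta_rot": [0, 0, 0], "claw": -1}, {"offset": [0, 0, 0], "delta_rot": [0, 0, 0], "claw": -1}, {"offset": [0, 0, 0], "delta_rot": [0, 0, 0], "claw": -1}]}}

```text
clock: 32.05
tcp_pos: [607.0, -204.5, 261.2]
ee_rot: [0.038, 0.999, 0.0, -0.002]
force: [-0.9, -0.5, -0.7]
width: 0.0
grasp_force: 0.0
```

```bash
python3 - <<'E'
from h import *
rk("b",-52.3,0,262.7);rk("b",-60,0,218)
im,K,P=shot("side","s13")
print(proj(K,P,(rackT(RACK["b"])@[5-80*.825-5.7,0,265,1])[:3]))
cv2.imwrite("pics/c13.png",cv2.resize(im[140:320,350:510],(800,600))[:,:,::-1])
E
```

```text
turn [ 0.   -0.02 -0.02] shift before [ 0.   -0.01 -0.04] after [ 0.   -0.01 -0.04]
rack xyz [-52.2   0.5 261.2] q [-0.4   0.23  1.32 -0.    1.59 -1.9 ] F [-0.9 -0.5 -0.7]
turn [ 0.   -0.02 -0.02] shift before [ 0.19 -0.01  1.08] after [ 0.19 -0.01  1.08]
rack xyz [-52.2   0.5 261.2] q [-0.4   0.23  1.32 -0.    1.59 -1.9 ] F [-0.9 -0.5 -0.7]
[398.57601106 259.09604503]
```

Request:
{"method": "send_rows", "body": {"rows": [{"offset": [0.07, 0, 0.18], "delta_rot": [0, 0, 0], "claw": -1}, {"offset": [0.07, 0, 0.18], "delta_rot": [0, 0, 0], "claw": -1}, {"offset": [0.05, 0, 0.19], "delta_rot": [0, 0, 0], "claw": -1}, {"offset": [0, 0, 0], "delta_rot": [0, 0, 0], "claw": -1}]}}

```text
clock: 32.5
tcp_pos: [598.4, -203.6, 237.2]
ee_rot: [0.038, 0.999, 0.001, -0.003]
force: [-0.0, 0.9, 0.1]
width: -0.2
grasp_force: 0.0
```

Request:
{"method": "send_rows", "body": {"rows": [{"offset": [0, 0, 0.18], "delta_rot": [0, 0, 0], "claw": -1}, {"offset": [0, 0, 0.18], "delta_rot": [0, 0, 0], "claw": -1}, {"offset": [0, 0, 0.1], "delta_rot": [0, 0, 0], "claw": -1}, {"offset": [0, 0, 0], "delta_rot": [0, 0, 0], "claw": -1}]}}

```text
clock: 32.9
tcp_pos: [598.5, -203.6, 218.9]
ee_rot: [0.038, 0.999, 0.001, -0.003]
force: [-0.4, 0.4, 1.4]
width: -0.0
grasp_force: 0.4
```

```bash
python3 - <<'E'
from h import *
rk("b",-60,0,218)
E
```

```text
turn [ 0.01 -0.04 -0.02] shift before [-0.02 -0.02  0.02] after [-0.02 -0.02  0.02]
rack xyz [-60.7   0.7 218.9] q [-0.41  0.23  1.4  -0.    1.52 -1.9 ] F [-0.4  0.4  1.4]
```

Request:
{"method": "send_rows", "body": {"rows": [{"offset": [0, 0, 0.06], "delta_rot": [0, 0, 0], "claw": -1}, {"offset": [0, 0, 0.04], "delta_rot": [0, 0, 0], "claw": -1}, {"offset": [0, 0, 0], "delta_rot": [0, 0, 0], "claw": -1}]}}

```text
clock: 33.2
tcp_pos: [599.1, -203.7, 216.7]
ee_rot: [0.037, 0.999, 0.0, -0.002]
force: [-2.9, 0.8, 4.6]
width: 0.1
grasp_force: 2.8
```

Request:
{"method": "send_rows", "body": {"rows": [{"offset": [0, 0, -0.5], "delta_rot": [0, 0, 0], "claw": -1}, {"offset": [0, 0, -1], "delta_rot": [0, 0, 0], "claw": -1}, {"offset": [0, 0, -1], "delta_rot": [0, 0, 0], "claw": -1}, {"offset": [0, 0, -1], "delta_rot": [0, 0, 0], "claw": -1}, {"offset": [0, 0, -0.8], "delta_rot": [0, 0, 0], "claw": -1}, {"offset": [0, 0, 0], "delta_rot": [0, 0, 0], "claw": -1}]}}

```text
clock: 33.8
tcp_pos: [601.2, -204.6, 395.1]
ee_rot: [0.038, 0.999, -0.001, 0.003]
force: [0.8, -0.5, 0.2]
width: -0.2
grasp_force: 0.0
```

```bash
python3 - <<'E'
from h import *
im,K,P=shot("side","s14");m=mask(im,"b")
T=rackT(RACK["b"])
def hit(a):
    n=[]
    for dr in(-15,-10,-5,0,4):
      for y in(-20,-10,0,10,20):
        c,s=np.cos(a),np.sin(a);x,z=-80-dr,-10
        u=proj(K,P,(T@[5+x*c+z*s,y,228-x*s+z*c,1])[:3]).round().astype(int);n.append(m[u[1],u[0]]>0)
    return np.mean(n)
print({a:hit(a) for a in(0,.1,.2,.4,.6,1,1.55)})
rk("o",35,0,390)
E
```

```text
{0: np.float64(1.0), 0.1: np.float64(1.0), 0.2: np.float64(0.92), 0.4: np.float64(0.4), 0.6: np.float64(0.16), 1: np.float64(0.0), 1.55: np.float64(0.0)}
turn [-0.01  0.01 -1.61] shift before [-2.22 10.8   0.04] after [-4.74  9.96  0.05]
rack xyz [-154.5 -398.4  391.9] q [-0.41  0.22  1.1  -0.    1.82 -1.9 ] F [-0.1  0.4 -1.1]
```

Request:
{"method": "send_rows", "body": {"rows": [{"offset": [0, 0, 0], "delta_rot": [0, 0, -0.8], "claw": -1}, {"offset": [0, 0, 0], "delta_rot": [0, 0, -0.8], "claw": -1}, {"offset": [-0.47, 1, 0], "delta_rot": [0, 0, 0], "claw": -1}, {"offset": [-0.47, 1, 0], "delta_rot": [0, 0, 0], "claw": -1}, {"offset": [-0.47, 1, 0], "delta_rot": [0, 0, 0], "claw": -1}, {"offset": [-0.47, 1, 0], "delta_rot": [0, 0, 0], "claw": -1}, {"offset": [-0.47, 1, 0], "delta_rot": [0, 0, 0], "claw": -1}, {"offset": [-0.47, 1, 0], "delta_rot": [0, 0, 0], "claw": -1}, {"offset": [-0.47, 1, 0], "delta_rot": [0, 0, 0], "claw": -1}, {"offset": [-0.47, 1, 0], "delta_rot": [0, 0, 0], "claw": -1}, {"offset": [-0.47, 1, 0], "delta_rot": [0, 0, 0], "claw": -1}, {"offset": [-0.47, 1, 0], "delta_rot": [0, 0, 0], "claw": -1}]}}

```text
clock: 35.05
tcp_pos: [719.4, 223.2, 386.0]
ee_rot: [-0.082, 0.997, 0.0, -0.003]
force: [0.9, -0.1, 0.6]
width: -0.1
grasp_force: 0.0
```

Request:
{"method": "send_rows", "body": {"rows": [{"offset": [0, 0, 0], "delta_rot": [0, 0, 0], "claw": -1}, {"offset": [0, 0, 0], "delta_rot": [0, 0, 0], "claw": -1}, {"offset": [0, 0, 0], "delta_rot": [0, 0, 0], "claw": -1}]}}

```text
clock: 35.35
tcp_pos: [719.4, 220.6, 387.2]
ee_rot: [-0.082, 0.997, 0.0, -0.003]
force: [-0.5, 0.5, 0.9]
width: 0.3
grasp_force: 0.0
```

```bash
python3 - <<'E'
from h import *
rk("o",35,0,303)
E
```

```text
turn [ 0.01 -0.03 -0.01] shift before [-0.07 -0.03  2.1 ] after [-0.06 -0.03  2.1 ]
rack xyz [ 32.7   1.2 387.2] q [ 0.23  0.61  0.61  0.    1.92 -1.51] F [-0.5  0.5  0.9]
```

Request:
{"method": "send_rows", "body": {"rows": [{"offset": [-0.06, 0, 0.7], "delta_rot": [0, 0, 0], "claw": -1}, {"offset": [0, -0.03, 0.7], "delta_rot": [0, 0, 0], "claw": -1}, {"offset": [0, 0, 0.7], "delta_rot": [0, 0, 0], "claw": -1}, {"offset": [0, 0, 0], "delta_rot": [0, 0, 0], "claw": -1}, {"offset": [0, 0, 0], "delta_rot": [0, 0, 0], "claw": -1}, {"offset": [0, 0, 0], "delta_rot": [0, 0, 0], "claw": -1}]}}

```text
clock: 35.95
tcp_pos: [722.5, 220.1, 307.5]
ee_rot: [-0.082, 0.997, 0.001, 0.0]
force: [0.2, -0.5, 0.8]
width: -0.3
grasp_force: 0.0
```

```bash
python3 - <<'E'
from h import *
rk("o",35,0,303)
E
```

```text
turn [ 0.01  0.   -0.01] shift before [ 0.02 -0.01  0.11] after [ 0.02 -0.01  0.11]
rack xyz [3.570e+01 3.000e-01 3.075e+02] q [ 0.23  0.57  0.82  0.    1.76 -1.51] F [ 0.2 -0.5  0.8]
```

Request:
{"method": "send_rows", "body": {"rows": [{"offset": [0.02, 0, 0.11], "delta_rot": [0, 0, 0], "claw": -1}, {"offset": [0.43, 0, 0], "delta_rot": [0, 0, 0], "claw": -1}, {"offset": [0.43, 0, 0], "delta_rot": [0, 0, 0], "claw": -1}, {"offset": [0.27, 0, 0.1], "delta_rot": [0, 0, 0], "claw": -1}, {"offset": [0.26, 0, 0.1], "delta_rot": [0, 0, 0], "claw": -1}, {"offset": [0.23, 0, 0.17], "delta_rot": [0, 0, 0], "claw": -1}, {"offset": [0.23, 0, 0.18], "delta_rot": [0, 0, 0], "claw": -1}, {"offset": [0.17, 0, 0.23], "delta_rot": [0, 0, 0], "claw": -1}, {"offset": [0.16, 0, 0.23], "delta_rot": [0, 0, 0], "claw": -1}, {"offset": [0, 0, 0], "delta_rot": [0, 0, 0], "claw": -1}, {"offset": [0, 0, 0], "delta_rot": [0, 0, 0], "claw": -1}]}}

```text
clock: 37.05
tcp_pos: [635.1, 206.5, 260.7]
ee_rot: [-0.082, 0.997, 0.001, -0.001]
force: [-0.2, -0.8, -0.8]
width: -0.2
grasp_force: 0.0
```

```bash
python3 - <<'E'
from h import *
rk("o",-60,0,217)
E
```

```text
turn [ 0.01 -0.02 -0.01] shift before [ 0.18 -0.03  1.09] after [ 0.18 -0.03  1.09]
rack xyz [-52.8   1.2 260.7] q [ 0.24  0.31  1.23  0.    1.6  -1.5 ] F [-0.2 -0.8 -0.8]
```

Request:
{"method": "send_rows", "body": {"rows": [{"offset": [0.07, 0, 0.18], "delta_rot": [0, 0, 0], "claw": -1}, {"offset": [0.07, 0, 0.18], "delta_rot": [0, 0, 0], "claw": -1}, {"offset": [0.04, 0, 0.19], "delta_rot": [0, 0, 0], "claw": -1}, {"offset": [0, 0, 0.18], "delta_rot": [0, 0, 0], "claw": -1}, {"offset": [0, 0, 0.18], "delta_rot": [0, 0, 0], "claw": -1}, {"offset": [0, 0, 0.1], "delta_rot": [0, 0, 0], "claw": -1}, {"offset": [0, 0, 0.08], "delta_rot": [0, 0, 0], "claw": -1}, {"offset": [0, 0, 0.04], "delta_rot": [0, 0, 0], "claw": -1}, {"offset": [0, 0, 0], "delta_rot": [0, 0, 0], "claw": -1}]}}

```text
clock: 37.95
tcp_pos: [627.6, 205.3, 215.4]
ee_rot: [-0.082, 0.997, 0.001, -0.002]
force: [-3.2, -0.2, 7.1]
width: -0.1
grasp_force: 4.1
```

Request:
{"method": "send_rows", "body": {"rows": [{"offset": [0, 0, -0.5], "delta_rot": [0, 0, 0], "claw": -1}, {"offset": [0, 0, -1], "delta_rot": [0, 0, 0], "claw": -1}, {"offset": [0, 0, -1], "delta_rot": [0, 0, 0], "claw": -1}, {"offset": [0.5, 0, -0.8], "delta_rot": [0, 0, 0], "claw": -1}, {"offset": [1, 0, -0.5], "delta_rot": [0, 0, 0], "claw": -1}, {"offset": [1, 0, 0], "delta_rot": [0, 0, 0], "claw": -1}, {"offset": [1, 0, 0], "delta_rot": [0, 0, 0], "claw": -1}, {"offset": [1, 0, 0], "delta_rot": [0, 0, 0], "claw": -1}, {"offset": [0, 0, 0], "delta_rot": [0, 0, 0], "claw": -1}]}}

```text
clock: 38.85
tcp_pos: [446.7, 175.2, 367.2]
ee_rot: [-0.083, 0.997, 0.001, -0.002]
force: [1.2, -0.0, 0.5]
width: 0.4
grasp_force: 0.0
```

```bash
python3 - <<'E'
from h import *
im,K,P=shot("side","s15")
for col in "bo":
    m=mask(im,col);T=rackT(RACK[col])
    def hit(a):
        n=[]
        for dr in(-15,-10,-5,0,4):
          for y in(-20,-10,0,10,20):
            c,s=np.cos(a),np.sin(a);x,z=-80-dr,-10
            u=proj(K,P,(T@[5+x*c+z*s,y,228-x*s+z*c,1])[:3]).round().astype(int);n.append(m[u[1],u[0]]>0)
        return np.mean(n)
    print(col,{a:float(hit(a)) for a in(0,.1,.2,.4,.6,1,1.55)})
im2,K2,P2=shot("top","t15")
for c in "ob":
  for t in tools(im2,K2,P2,c,60):
    if t[3][0]<620: print(*t)
cv2.imwrite("pics/c15.png",cv2.resize(im[90:360,240:520],(800,600),interpolation=cv2.INTER_CUBIC)[:,:,::-1])
E
```

```text
b {0: 1.0, 0.1: 1.0, 0.2: 0.92, 0.4: 0.44, 0.6: 0.28, 1: 0.0, 1.55: 0.0}
o {0: 1.0, 0.1: 1.0, 0.2: 0.56, 0.4: 0.08, 0.6: 0.36, 1: 0.56, 1.55: 0.0}
b [526. 278.] (12, 10) [ 385. -577.   10.] None None
```

View pics/c15.png

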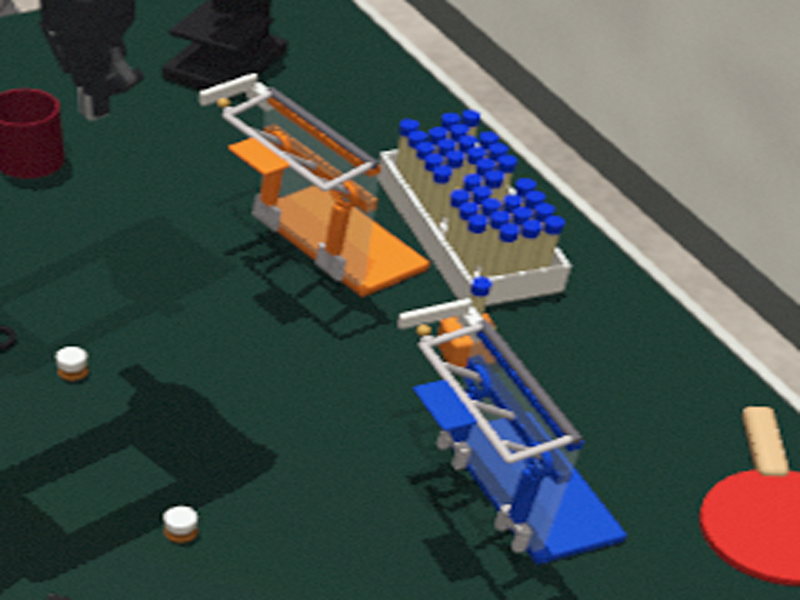

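Both keepers are shut with their tabs level, at (262,155) and (445,405). All four tools hang, and no coloured tool is left on the bench. Handing in.

```bash
python3 -c "
from bench import r
print(r.finish_job())"
```

```text
the job is handed in; nothing more can be done
None
```

I hung both scrapers on the orange rack and both wrenches on the blue rack, pressed both keepers shut, and handed the job in at about 39 s; the last camera check showed all of this in place, but the hand-in returned no verdict.

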